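# Release a battery pack from the push-latch charger and stand it in the tote

### The arm

A 6-joint arm with a two-finger parallel gripper is mounted at the origin on the work surface. World frame = base frame: x ahead of the robot, y to its left, z up, the work surface at z = 0. Lengths are in m, angles in rad, forces in N, time in s.
With the tool pointing down it reaches from about 0.325 to 0.775 m from the base axis. Payload 5.5 kg.
Tool frame: the origin (TCP) lies at the very end of the fingers, on their centre line; the grasp point (between the pads) lies 19 mm behind it; x points along the fingers, z is the direction in which the jaws open and shut, and the axes are right-handed (so a half turn about x gives the same grasp; the last joint's range is limited). The gripper opens to 88 mm and grips with 3 to 60 N. Pads are 20 mm wide; open, the fingers measure 115 mm over their backs; the gripper's body (75 mm by 178 mm) begins 61 mm behind the grasp point.
Start: joints at [-1.193, 0.091, 1.231, -0, 1.82, -0.057], TCP at [0.253, -0.544, 0.196] pointing down, gripper open.
Joint ranges: [-2.87, 2.87], [-0.86, 2.18], [0.17, 2.46], [-1.51, 4.65], [0.06, 2.69], [-2.65, 2.65]. Speed limits (rad/s): [2.57, 2.57, 3.01, 3.14, 3.14, 3.14].

### API

Orientations are given as a unit quaternion [x, y, z, w].
In Python, from rig import r gives the robot as it stands. The module is installed in compiled form; this text tells all that it offers.
- The arm moves only by the shell command python3 -m crank 'ROWS' [FORCE]. ROWS is JSON, a list of rows, each an object with "claw": the finger opening in mm, from 0 to 87.8; "linear": the shift along the tool's x, y, z in mm, a list of three; "spin": the turn about the tool's x in rad. A call has 1 to 10 rows; each row shifts and turns the commanded pose from where the row before left it, along the tool's axes as they then stand; what a row does not reach is not made up. A row lasts 1/12 s, in which the tool goes at most 41.7 mm and 7.16 degrees, less where a joint would pass 70% of its speed; a pose out of reach is approached as far as the arm can. A call with a gripper value outside its range is refused whole. The fingers move at their own pace and stop on an object; FORCE is the grip in N (left out, the last holds). Time passes only in rows, so rows that do not move let the fingers close. It gives the time, the measured TCP pose, the force and the opening at its end, in the units of the state.
- r.sense(): the state, without advancing time (a new reading comes with each control period).
- r.read_camera(name): name is "scene" or "top" or "wrist"; returns a dict with "img" (480x640x3 uint8, red, green, blue), "fov_y" (degrees; the focal length in pixels is half the picture's height over the tangent of half this angle, whatever the lens; pixels are square), "cx", "cy" (the principal point, pixels), "view" (4x4, takes a point from world to camera coordinates). Camera axes: x right, y down, z forward; pixel columns grow to the right and rows downward; lengths in m; the calibration is good to about 2 mm. A picture is of the moment at which its call begins. There is no depth.
- r.job_done(): hands the job in, once; it reports no verdict.
The state is a dict: "time": time; "joint_pos": joint angles; "qvel": joint speeds; "effort": joint torques, N m; "tool_pos": TCP position; "tcp_rot": TCP orientation; "ft_force": force on the tool from outside, world axes, zero at the start; "moment": the same for the moment, N m; "gripper_width": finger opening in m.
Only numpy, scipy, OpenCV 4.12 (cv2) and the standard library are available. Lean on these libraries where they do the work, as an engineer would, in place of code of your own. Each camera call takes 0.05 s, during which the arm holds its last target. There are 200 camera calls.

### The job

The wet vacuum needs its battery: it is the pack with the round gauge button on its end, charging in one of the three sloping bays of the charger. Push that pack in along its bay with a firm but controlled press, not ramming it against its stop, until the latch lets go and it springs up, then draw it out of the bay and set it down gently, upright on its foot, in the empty compartment of the grey tote. Leave the other two packs latched in the charger, and leave the bottle, tape, paper roll and carton where they are.

Things in the scene. Friction and masses are not known exactly. Their poses are not given: they have to be found in the camera images.
- charger: Fixed grey bench charger, 173 mm deep (x), 330 mm wide (y), 165 mm high at its ridge; origin on the bench under the centre of its sloping face; z up. At yaw 0 its low front (55 mm ahead of the origin) looks to -x. Three equal bays in a row along y, 100 mm apart, open in the face, which slopes up to the rear at 30 degrees.
- charger_face: The charger's sloping face, fixed to it: origin at its centre, the mouth of the middle bay, 130 mm above the bench; x up the slope, y along the row, z square to the face and out of the bays, leaning 30 degrees from vertical toward the charger's front. Bays run straight in along -z. Each holds one pack on a spring carriage with a push-push latch; its end is then about flush (1 mm below the face).
- bay_l_mouth (a point): Centre of the mouth of the bay at y = +100 mm of charger_face (axes as there), 40 mm (x) by 88 mm (y). Latch of every bay: push the flush pack in: the spring pushes back with about 7 to 13 N; the latch trips after 5 to 12 mm, differing from bay to bay; just past that a rubber buffer adds about 8 N per mm, and 2.5 mm past it comes a hard stop. Latched packs cannot be gripped.
- bay_m_mouth (a point): Same for the middle bay, at the origin of charger_face. After the latch has tripped, draw the push back: the pack follows it out and stays 42 mm further out than when latched, resting on the raised carriage. Drawn back too early, it only returns to latched; a full push on a sprung-out pack latches it again.
- bay_r_mouth (a point): Same for the bay at y = -100 mm of charger_face.
- pack_round: The pack to fetch: loose black battery pack, 36 mm (x) by 84 mm (y) by 110 mm long (z), 0.35 to 0.65 kg, in any of the three bays; origin at the centre of its foot (the end deep in the bay), z along its length out of the bay, x up the slope. The outer end has a round gauge button 27 mm across, 1.5 mm high, at its centre. Grip the 36 mm thickness; sprung out, 41 mm of it stand clear of the face.
- pack_bars_a: Another pack of the same size and frame, told by two long parallel bars (64 by 6 mm, 1.5 mm high) on its outer end in place of the round button. Stays latched in its bay.
- pack_bars_b: The third pack, same as pack_bars_a. Stays latched in its bay.
- tote: Fixed open grey tote, 262 mm (x) by 136 mm (y) by 62 mm high, walls and floor 4 mm, split by a wall across the middle into two compartments; origin at the centre of its underside, z up. The compartment on its -x side, centred 65 mm from the origin, holds the bottle; the one on its +x side is empty, its inside 125 mm (x) by 128 mm (y), centred at x = +65 mm, y = 0, floor 4 mm above the bench.
- sealer_bottle: White jar, 60 mm across, 115 mm high, standing in the tote's other compartment; origin at the centre of its underside. Bystander.
- paper_roll: Jumbo paper roll lying flat on the bench, 180 mm across, 90 mm high; origin under its centre. Bystander.
- tape_roll: Brown roll of packing tape lying flat, 100 mm across, 48 mm high; origin under its centre. Bystander.
- carton: Small carton, 150 by 110 by 90 mm high; origin under its centre. Bystander.
There are look-alikes about, which are no part of the job. What is shaped like the pack_round but blue or yellow is not meant. What is shaped like the pack_bars_b but blue or pink is not meant.

How it is judged:
On the way, in this order (a step that is already met when the one before it is completed fails the run):
1. the pack with the round button has sprung out of its bay by about 40 mm and rests on its raised carriage (z of pack_round in the frame of charger_face between -0.077 and -0.06 m and linear speed of pack_round below 0.03 m/s), for 0.2 s.
2. the pack is drawn clear of the bay (z of pack_round in the frame of charger_face above 0.002 m), for 0.05 s.
At the end, for the whole second after the job is handed in: The pack with the round button stands upright on its foot (within 0.1 rad), at rest and released, on the floor of the tote's empty compartment; the other two packs are still latched home in the charger (within 7 mm of their place) (x of pack_round in the frame of tote between 0 and 0.13 m and y of pack_round in the frame of tote between -0.066 and 0.066 m and z of pack_round in the frame of tote between 0 and 0.01 m and angle between pack_round's own z axis and vertical below 0.1 rad and linear speed of pack_round below 0.02 m/s and z of pack_bars_a in the frame of charger_face between -0.118 and -0.106 m and z of pack_bars_b in the frame of charger_face between -0.118 and -0.106 m); the robot touches nothing.
It fails at once if the pack, pushed in, is rammed on the stop of its bay with more than 45 N (z of pack_round in the frame of charger_face below -0.113 m and distance between pack_round and charger_face below 0.17 m and contact force between the fingers and pack_round above 45 N).
It fails at once if the pack is dropped into the tote (let go of and falling faster than 0.5 m/s, a drop of more than about 13 mm) (distance between pack_round and tote below 0.25 m and contact force between the fingers and pack_round below 0.5 N and linear speed of pack_round above 0.5 m/s).
It fails at once if the pack is banged into the tote with more than 90 N (contact force between tote and pack_round above 90 N).
It fails at once if one of the other packs is released or pulled (z of any of pack_bars_a, pack_bars_b in the frame of charger_face above -0.1 m).
It fails at once if the bottle, tape roll, paper roll or carton is moved by more than 30 mm (distance of any of sealer_bottle, paper_roll, tape_roll, carton from where it was at the start of the episode above 0.03 m).
It also fails if it takes over 58 s, if anything falls off the work surface, if the arm or the gripper's body presses on something with over 40 N, if the wrist force passes 120 N, or if a joint passes its speed limit or range.

## Working session

There is one attempt and no reset: what is moved stays moved. The work goes in short steps, Python scripts to look and compute and a shell command to move; the robot and the scene stay as the last step left them, time stands still between calls to the robot, and variables do not carry over. Pictures are saved under pics/ and viewed, about 8 in all and at most 12, crops included, and the job is handed in when it is done.

```bash
mkdir -p pics; cat > h.py <<'E'
import numpy as np, cv2
from rig import r
def snap(n,f):
    c=r.read_camera(n); cv2.imwrite('pics/'+f+'.png',c['img'][:,:,::-1]); np.savez('pics/'+f+'.npz',view=c['view'],K=[240/np.tan(np.radians(c['fov_y'])/2),c['cx'],c['cy']]); return c
def load(f):
    d=np.load('pics/'+f+'.npz'); return d['view'],d['K']
def ray(f,u,v):
    V,K=load(f); d=V[:3,:3].T@np.array([(u-K[1])/K[0],(v-K[2])/K[0],1]); return -V[:3,:3].T@V[:3,3],d/np.linalg.norm(d)
def onz(f,u,v,z):
    o,d=ray(f,u,v); return o+d*(z-o[2])/d[2]
def proj(f,p):
    V,K=load(f); q=V[:3,:3]@np.array(p)+V[:3,3]; return K[1]+K[0]*q[0]/q[2],K[2]+K[0]*q[1]/q[2]
E
python3 - <<'E'
from h import *
snap('scene','s0');snap('top','t0')
s=r.sense();print(s)
for f in('s0','t0'):print(load(f))
E
```

```text
{'time': 0.1, 'joint_pos': array([-1.19268339e+00,  9.17977507e-02,  1.23175793e+00,  5.98833346e-06,
        1.81977102e+00, -5.67053304e-02]), 'qvel': array([ 0.00090934, -0.00223188, -0.00250252,  0.00041365, -0.0004412 ,
        0.0011461 ]), 'effort': array([ 3.05089728e-03, -4.47859704e+01, -4.07568491e+01,  7.02451891e-02,
        2.85130186e-02, -1.33656813e-04]), 'tool_pos': array([ 0.25263398, -0.54389011,  0.19531574]), 'tcp_rot': array([ 0.38073919,  0.59657617, -0.38001875,  0.59558399]), 'ft_force': array([-0.22684467,  0.35430742, -0.22447317]), 'moment': array([ 0.02718567,  0.00314355, -0.0397897 ]), 'gripper_width': 0.08753860642230757}
(array([[ 0.63022052,  0.77623119, -0.01694794, -0.41478282],
       [ 0.5527128 , -0.46386276, -0.69234377, -0.25226999],
       [-0.54528035,  0.42696191, -0.72136874,  1.92201997],
       [ 0.        ,  0.        ,  0.        ,  1.        ]]), array([573.2069716 , 320.73793498, 245.89271078]))
(array([[-0.00737069, -0.99995243, -0.00638853,  0.07318772],
       [-0.99837899,  0.00771935, -0.05638982,  0.58426959],
       [ 0.05643646,  0.00596254, -0.99838839,  1.58251094],
       [ 0.        ,  0.        ,  0.        ,  1.        ]]), array([620.50953682, 324.96543578, 237.1772831 ]))
```

View pics/s0.png

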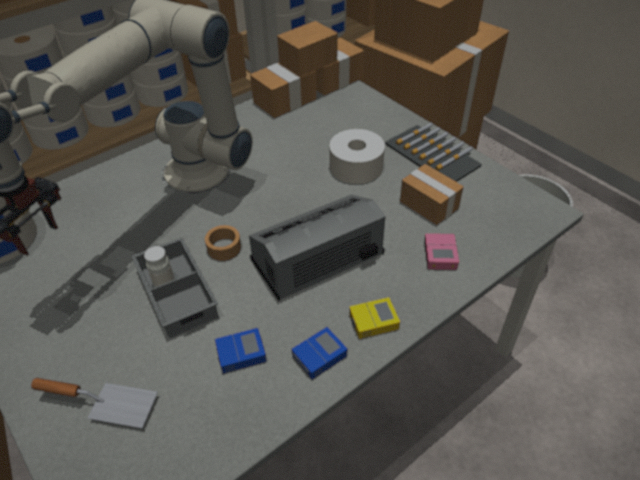

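View pics/t0.png

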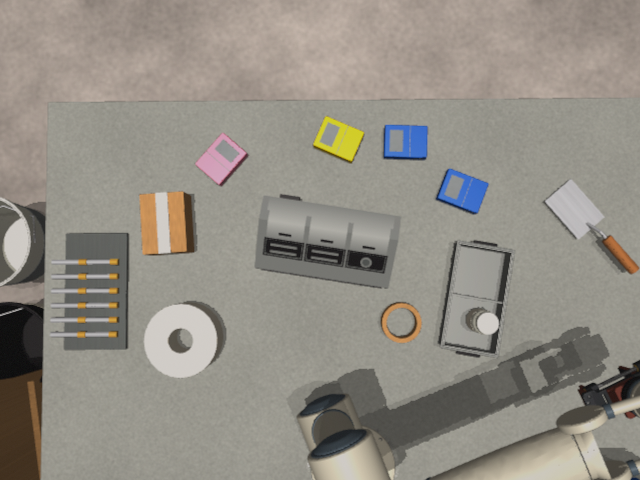

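The top view shows the charger with its bays at about (283,250), (325,255) and (366,262). The picture-right one seems to carry the round button. The tote runs from (480,243) to (470,353), with its empty half at the top around (482,268). I'll confirm with an enlarged crop.

```bash
python3 - <<'E'
from h import *
im=cv2.imread('pics/t0.png')[180:360,250:520]
cv2.imwrite('pics/c0.png',cv2.resize(im,None,fx=2.96,fy=2.96,interpolation=cv2.INTER_CUBIC)[:600,:800])
E
```

```text
(no output)
```

View pics/c0.png

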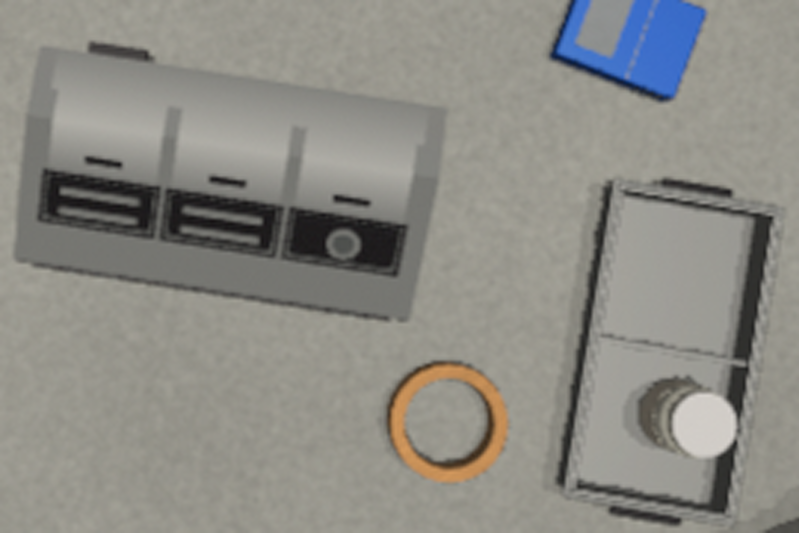

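Candidates are three packs in the charger, at top-view pixels (283,249), (325,255) and (366,262). The first two show two long bars; only (366,262) is black with a round button, so that's the target. With world +y to picture left, it sits in bay_r. The blue, yellow and pink packs lie loose on the bench and aren't meant.

```bash
cat > m.py <<'E'
from h import *
from scipy.spatial.transform import Rotation as R
S=2.96
P=lambda u,v,z:onz('t0',250+u/S,180+v/S,z)
b=[P(98,204,.13),P(222,222,.13),P(345,242,.13)]
d=b[0]-b[2]; yaw=np.arctan2(-d[0],d[1])
t=[P(*c,.062) for c in((615,181),(777,208),(733,520),(564,490))]
E
python3 - <<'E'
from m import *
print(b,np.linalg.norm(d),'yaw',yaw)
print('tote',t,[np.linalg.norm(t[i]-t[i-1]) for i in range(4)],np.mean(t,0))
x=(t[0]+t[1]-t[2]-t[3])/2;y=(t[0]+t[3]-t[1]-t[2])/2
print('tyaw',np.arctan2(x[1],x[0]),np.arctan2(-y[0],y[1]))
s=r.sense();print(R.from_quat(s['tcp_rot']).as_matrix())
for q in [(-.02,0,.13)]: pass
# charger scale check via front corners at bench? scene view projections
for p in b: print(proj('s0',p))
print('bench',P(450,425,.048))
E
```

```text
[array([0.55103591, 0.16846453, 0.13      ]), array([0.5357286 , 0.06832914, 0.13      ]), array([ 0.51884489, -0.03078493,  0.13      ])] 0.20183311479269972 yaw -0.1601773338083946
tote [array([ 0.56973567, -0.26341526,  0.062     ]), array([ 0.54588984, -0.39941147,  0.062     ]), array([ 0.2854245 , -0.35636194,  0.062     ]), array([ 0.31121639, -0.21577084,  0.062     ])] [np.float64(0.2628729918746721), np.float64(0.13807096134663338), np.float64(0.2639989662254718), np.float64(0.1429373236707103)] [ 0.4280666  -0.30873988  0.062     ]
tyaw -0.17300567153253485 -0.1775746189100338
[[-6.34757951e-04  9.06946024e-01  4.21246373e-01]
 [ 1.61369681e-03  4.21246839e-01 -9.06944594e-01]
 [-9.99998497e-01  1.04073636e-04 -1.73092568e-03]]
(np.float64(342.6154241303857), np.float64(204.3795713178875))
(np.float64(311.09972605884155), np.float64(217.37837006069367))
(np.float64(278.1282862256679), np.float64(230.47090293054995))
bench [ 0.3647552  -0.12286061  0.048     ]
```

```bash
python3 -m crank '[{"claw":0,"linear":[-21,0,0],"spin":0.119},{"claw":0,"linear":[-21,0,0],"spin":0.119},{"claw":0,"linear":[-21,0,0],"spin":0.119},{"claw":0,"linear":[-21,0,0],"spin":0.119},{"claw":0,"linear":[-21,0,0],"spin":0.119}]' 10
python3 -m crank '[{"claw":0,"linear":[0,12,-36],"spin":0},{"claw":0,"linear":[0,12,-36],"spin":0},{"claw":0,"linear":[0,12,-36],"spin":0},{"claw":0,"linear":[0,12,-36],"spin":0},{"claw":0,"linear":[0,12,-36],"spin":0},{"claw":0,"linear":[0,12,-36],"spin":0},{"claw":0,"linear":[0,12,-36],"spin":0},{"claw":0,"linear":[0,12,-36],"spin":0},{"claw":0,"linear":[0,12,-36],"spin":0},{"claw":0,"linear":[0,12,-36],"spin":0}]'
python3 -m crank '[{"claw":0,"linear":[0,12,-37],"spin":0},{"claw":0,"linear":[0,12,-37],"spin":0},{"claw":0,"linear":[0,12,-37],"spin":0},{"claw":0,"linear":[0,12,-37],"spin":0},{"claw":0,"linear":[0,12,-37],"spin":0},{"claw":0,"linear":[0,0,0],"spin":0}]'
python3 - <<'E'
from m import *
snap('wrist','w1');s=r.sense();print(s['joint_pos'],R.from_quat(s['tcp_rot']).as_matrix());
V,K=load('w1');print(-V[:3,:3].T@V[:3,3],V,K)
for p in b: print(proj('w1',p))
E
```

```text
time: 0.52
tool_pos: [0.2526, -0.544, 0.3017]
tcp_rot: [0.54, 0.457, -0.54, 0.456]
ft_force: [-0.4, 0.4, 1.1]
gripper_width: 0.0579
time: 1.35
tool_pos: [0.429, -0.2061, 0.3011]
tcp_rot: [-0.538, -0.458, 0.538, -0.458]
ft_force: [-0.0, -0.8, 0.2]
gripper_width: 0.0009
time: 1.85
tool_pos: [0.5189, -0.0292, 0.2997]
tcp_rot: [0.537, 0.461, -0.537, 0.459]
ft_force: [0.3, 0.6, -0.2]
gripper_width: -0.0
[-1.27353975e-01 -7.70260053e-02  1.21377524e+00  5.84405762e-04
  2.00721082e+00  1.59837450e+00] [[-2.28101671e-03  9.88057280e-01 -1.54070144e-01]
 [ 8.26032763e-04 -1.54068630e-01 -9.88059803e-01]
 [-9.99997057e-01 -2.38104791e-03 -4.64734565e-04]]
[ 0.59081429 -0.04071674  0.48881394] [[-0.15348079 -0.98814825 -0.00258559  0.05170834]
 [-0.95085779  0.1469757   0.27252083  0.43455276]
 [-0.26891096  0.04428524 -0.96214641  0.63099017]
 [ 0.          0.          0.          1.        ]] [338.88545475 320.54734884 236.2308011 ]
(np.float64(135.26136043251805), np.float64(209.1192545005438))
(np.float64(229.18273824213625), np.float64(208.94478427356978))
(np.float64(322.5522687313496), np.float64(210.33625846135666))
```

View pics/w1.png

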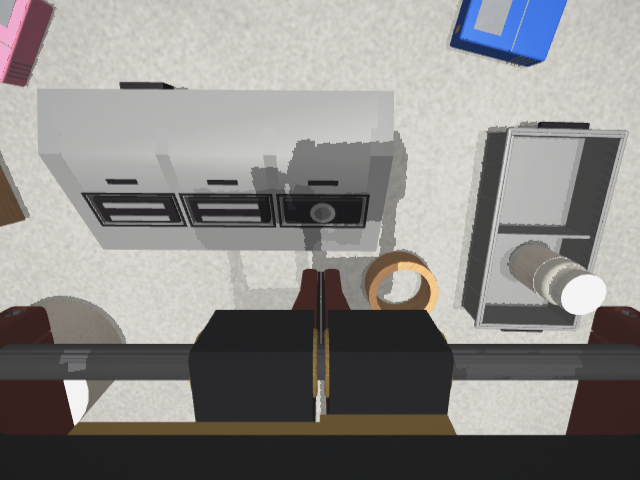

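The wrist view shows the button at (322,212) in the picture-right bay, with bars packs at (131,209) and (229,210), all within 1-2 px of prediction. I'll refine the button and work out the push moves.

```bash
python3 - <<'E'
from m import *
g=cv2.imread('pics/w1.png',0); c=g[199:226,302:344]; print(c[::3,::3])
_,m=cv2.threshold(c,0,255,cv2.THRESH_OTSU)
n,l,st,ce=cv2.connectedComponentsWithStats(m); 
for i in range(1,n): print(st[i],ce[i]+[302,199])
s=r.sense();print('tcp',s['tool_pos'],proj('w1',s['tool_pos']))
for uv in((131,209),(229,210),(322,212)): print(onz('w1',*uv,.13))
# mouth edges of r bay
print(g[212,270:380])
E
```

```text
[[ 39  38  37  38  38  38  37  36  37  37  38  36  37  36]
 [ 28  27  27  27  27  28  38  38  27  26  26  26  27  27]
 [ 26  25  26  25  57  88  87  88  88  85  27  26  26  28]
 [ 25  26  26  54  88  82  61  72  80 105 105  29  24  26]
 [ 27  26  26  87  86  62  61  73  75  74 106  37  25  27]
 [ 25  27  25  87  76  62  60  73  76  74 105  49  27  27]
 [ 26  26  26  50  88  64  61  73  75  93 105  30  24  27]
 [ 26  25  25  26  63  88  88 100 105  97  31  30  25  27]
 [ 59  59  58  53  53  53  59  60  60  60  75  54  54  69]]
[  0   4  42  23 509] [322.34184676 215.08840864]
tcp [ 0.51805039 -0.03185662  0.30001272] (np.float64(325.4233882725913), np.float64(268.2312318591927))
[0.55186543 0.17296958 0.13      ]
[0.53462993 0.06878519 0.13      ]
[ 0.51713158 -0.02991898  0.13      ]
[ 34  60  30  26  54  87  87  88  37  25  26  86  65  63  36  26  27  25
  25  26  26  26  27  25  24  25  26  25  26  26  27  25  26  26  27  26
  27  27  25  26  71  87  88  88  79  62  62  63  62  60  61  62  74  73
  73  74  75  74  75  74  80 104 106 106 106  45  26  26  25  26  26  26
  24  26  27  25  25  27  26  27  26  26  25  26  26  25  25  26  26  25
  25  53  63  71  55  28  28  72 104 105 105 106 106 106 106 105 105 105
 106 105]
```

```bash
python3 -m crank '[{"claw":0,"linear":[25,-4,1],"spin":0},{"claw":0,"linear":[30,-4,0],"spin":0},{"claw":0,"linear":[30,-4,0],"spin":0},{"claw":0,"linear":[30,-4,0],"spin":0},{"claw":0,"linear":[25,-1,0],"spin":0},{"claw":0,"linear":[12,0,0],"spin":0},{"claw":0,"linear":[5.2,3,0],"spin":0},{"claw":0,"linear":[0,0,0],"spin":0}]' 20
python3 -m crank '[{"claw":0,"linear":[2.6,1.5,0],"spin":0},{"claw":0,"linear":[1.73,1,0],"spin":0},{"claw":0,"linear":[1.73,1,0],"spin":0},{"claw":0,"linear":[0,0,0],"spin":0}]'
python3 -c "
from h import *
print(r.sense()['ft_force'])"
```

```text
time: 2.57
tool_pos: [0.5033, -0.0343, 0.1435]
tcp_rot: [-0.538, -0.458, 0.539, -0.458]
ft_force: [0.2, -0.5, 0.5]
gripper_width: 0.0002
time: 2.9
tool_pos: [0.5074, -0.0343, 0.1387]
tcp_rot: [0.539, 0.458, -0.538, 0.459]
ft_force: [-0.4, 0.3, -0.8]
gripper_width: 0.0003
[-0.36657941  0.2944849  -0.79437676]
```

```bash
python3 -m crank '[{"claw":0,"linear":[1.73,1,0],"spin":0},{"claw":0,"linear":[1.73,1,0],"spin":0},{"claw":0,"linear":[0,0,0],"spin":0}]'
for i in 1; do python3 -m crank '[{"claw":0,"linear":[1.73,1,0],"spin":0},{"claw":0,"linear":[0,0,0],"spin":0}]'; done
python3 -m crank '[{"claw":0,"linear":[1.73,1,0],"spin":0},{"claw":0,"linear":[0,0,0],"spin":0}]'
python3 -m crank '[{"claw":0,"linear":[1.73,1,0],"spin":0},{"claw":0,"linear":[0,0,0],"spin":0}]'
```

```text
time: 3.15
tool_pos: [0.5089, -0.0345, 0.1343]
tcp_rot: [-0.538, -0.459, 0.538, -0.458]
ft_force: [0.1, -0.0, -0.1]
gripper_width: 0.0006
time: 3.32
tool_pos: [0.5098, -0.0347, 0.1325]
tcp_rot: [-0.538, -0.459, 0.538, -0.458]
ft_force: [-0.3, -0.5, 0.8]
gripper_width: 0.0003
time: 3.48
tool_pos: [0.5108, -0.0348, 0.1308]
tcp_rot: [-0.538, -0.458, 0.539, -0.458]
ft_force: [0.2, -0.1, 0.5]
gripper_width: 0.0007
time: 3.65
tool_pos: [0.5118, -0.035, 0.1291]
tcp_rot: [-0.538, -0.458, 0.538, -0.458]
ft_force: [-0.0, 1.8, -0.3]
gripper_width: 0.0007
```

```bash
python3 -m crank '[{"claw":0,"linear":[0,0,-4],"spin":0},{"claw":0,"linear":[1.73,1,0],"spin":0},{"claw":0,"linear":[0,0,0],"spin":0}]'
python3 -m crank '[{"claw":0,"linear":[1.73,1,0],"spin":0},{"claw":0,"linear":[0,0,0],"spin":0}]'
python3 -m crank '[{"claw":0,"linear":[1.73,1,0],"spin":0},{"claw":0,"linear":[0,0,0],"spin":0}]'
```

```text
time: 3.9
tool_pos: [0.5135, -0.031, 0.1274]
tcp_rot: [-0.538, -0.459, 0.538, -0.458]
ft_force: [-0.2, -0.2, -0.1]
gripper_width: 0.0006
time: 4.07
tool_pos: [0.5144, -0.0314, 0.1256]
tcp_rot: [-0.538, -0.459, 0.539, -0.458]
ft_force: [-0.2, -0.4, -1.0]
gripper_width: 0.0005
time: 4.23
tool_pos: [0.5154, -0.0316, 0.1238]
tcp_rot: [-0.538, -0.458, 0.539, -0.458]
ft_force: [-1.1, 0.3, -0.1]
gripper_width: 0.0007
```

```bash
for i in 1; do python3 -m crank '[{"claw":0,"linear":[1.73,1,0],"spin":0},{"claw":0,"linear":[0,0,0],"spin":0}]'; done
python3 -m crank '[{"claw":0,"linear":[1.73,1,0],"spin":0},{"claw":0,"linear":[0,0,0],"spin":0}]'
python3 -m crank '[{"claw":0,"linear":[1.73,1,0],"spin":0},{"claw":0,"linear":[0,0,0],"spin":0}]'
python3 - <<'E'
from h import *
snap('wrist','w2');c=cv2.imread('pics/w2.png')[150:330,200:440];cv2.imwrite('pics/w2c.png',cv2.resize(c,None,fx=3,fy=3))
print(r.sense()['tool_pos'])
E
```

```text
time: 4.4
tool_pos: [0.5164, -0.0317, 0.1221]
tcp_rot: [-0.538, -0.458, 0.539, -0.458]
ft_force: [-0.2, 0.2, -0.7]
gripper_width: 0.0002
time: 4.57
tool_pos: [0.5173, -0.0319, 0.1204]
tcp_rot: [-0.538, -0.458, 0.539, -0.458]
ft_force: [0.7, 0.5, 0.4]
gripper_width: 0.0007
time: 4.73
tool_pos: [0.5184, -0.032, 0.1187]
tcp_rot: [-0.538, -0.458, 0.538, -0.458]
ft_force: [-0.8, 0.0, 1.0]
gripper_width: 0.0007
[ 0.51826929 -0.03200268  0.11875601]
```

View pics/w2c.png

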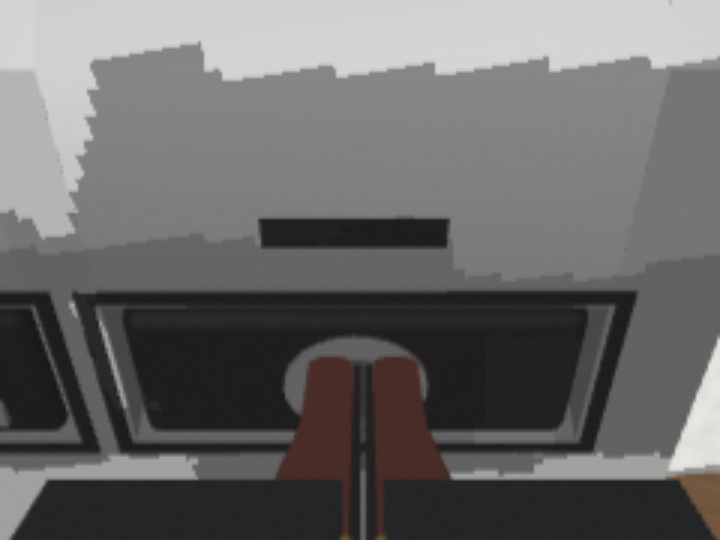

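The crop shows the fingertips over the button, centred at about (319,278) full-frame, with no force yet. I'll check the depth from the button's apparent size and mouth edges.

```bash
python3 - <<'E'
from m import *
V,K=load('w2'); F=lambda u,v:(200+u/3,150+v/3)
ex=np.array([np.cos(-.16),np.sin(-.16),0]);ey=np.array([-ex[1],ex[0],0])
# depth by width
w=(428-285)/3; Z=K[0]*.027/w
o,d=ray('w2',*F(356,385)); fz=V[2,:3]@d; print('button by size',o+d*Z/fz, Z)
# mouth upper outer frame corners & lower corners of pack on the face plane through measured centre
c=np.array([.5175,-.030,.13]); n=-.5*ex+np.array([0,0,.866])
def onf(u,v,off=0):
    o,d=ray('w2',*F(u,v)); p=o+d*((c+n*off-o)@n)/(d@n); q=p-c; return np.round([q@(ex*.866+[0,0,.5])*1e3,q@ey*1e3],1)
for uv in((103,306),(620,306),(128,432),(590,432),(356,337),(285,385),(428,385)): print(uv,onf(*uv))
s=r.sense();q=s['tool_pos']-c;print('tcp face',q@(ex*.866+[0,0,.5]),q@ey,q@n,proj('w2',s['tool_pos']))
E
```

```text
button by size [ 0.51605627 -0.03040447  0.12955715] 0.1919560967464869
(103, 306) [20.8 43.1]
(620, 306) [ 20.6 -46.5]
(128, 432) [-17.2  45.1]
(590, 432) [-17.3 -47.4]
(356, 337) [12.3 -0.7]
(285, 385) [-1.8 12.8]
(428, 385) [ -1.8 -14.3]
tcp face -0.00468799066310355 -0.0018545400869826529 -0.010276559732505115 (np.float64(320.81490252460964), np.float64(267.4383199914296))
```

```bash
cat > q.py <<'E'
from h import *
s=r.sense();print(np.round(s['effort'],2),np.round(s['ft_force'],1),np.round(s['moment'],2),np.round(s['tool_pos'],4))
E
python3 q.py; python3 -m crank '[{"claw":0,"linear":[0.87,0.5,0],"spin":0},{"claw":0,"linear":[0,0,0],"spin":0}]'>/dev/null;python3 q.py
python3 -m crank '[{"claw":0,"linear":[0.87,0.5,0],"spin":0},{"claw":0,"linear":[0,0,0],"spin":0}]'>/dev/null;python3 q.py
```

```text
[-1.000e-02 -3.521e+01 -4.082e+01  1.000e-02 -1.000e-01 -0.000e+00] [ 0.  -0.3 -0.3] [-0.04  0.01  0.08] [ 0.5183 -0.032   0.1188]
[ 0.000e+00 -3.543e+01 -4.098e+01  1.000e-02 -1.000e-01 -0.000e+00] [-0.5 -0.9  0.7] [0.03 0.09 0.01] [ 0.5188 -0.0321  0.118 ]
[ 0.000e+00 -3.552e+01 -4.099e+01  1.000e-02 -1.000e-01 -0.000e+00] [0.1 0.  0. ] [ 0.03  0.02 -0.01] [ 0.5193 -0.0321  0.1171]
```

```bash
python3 - <<'E'
from m import *
snap('wrist','w3');c=cv2.imread('pics/w3.png')[235:315,120:435]
a=cv2.imread('pics/w1.png')[180:230,80:380]
c=cv2.resize(c,(800,203),interpolation=cv2.INTER_CUBIC);a=cv2.resize(a,(800,133),interpolation=cv2.INTER_CUBIC)
snap('scene','s3');b_=cv2.resize(cv2.imread('pics/s3.png')[170:290,220:400],(390,260),interpolation=cv2.INTER_CUBIC)
o=np.zeros((600,800,3),np.uint8);o[:203]=np.clip(c*1.8,0,255);o[203:336]=np.clip(a*1.8,0,255);o[338:598,:390]=np.clip(b_*1.8,0,255);cv2.imwrite('pics/m3.png',o)
E
```

```text
(no output)
```

View pics/m3.png

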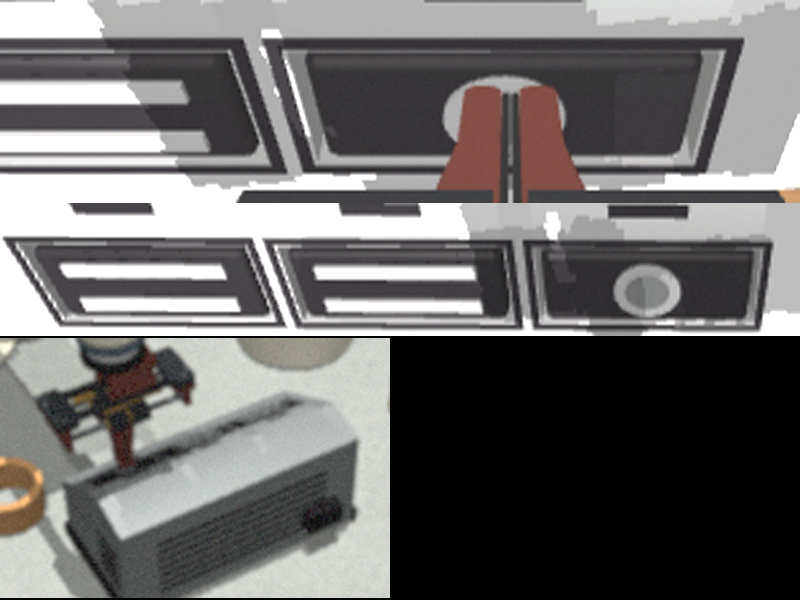

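Bevels around the pack look wider than in the first view, so it may already be pressed in without the force channel showing it. I'll withdraw along the axis while logging joint torques, to get the contact signature.

```bash
python3 q.py
python3 -m crank '[{"claw":0,"linear":[-3.46,-2,0],"spin":0},{"claw":0,"linear":[0,0,0],"spin":0}]'>/dev/null;python3 q.py
python3 -m crank '[{"claw":0,"linear":[-3.46,-2,0],"spin":0},{"claw":0,"linear":[0,0,0],"spin":0}]'>/dev/null;python3 q.py
python3 -m crank '[{"claw":0,"linear":[-3.46,-2,0],"spin":0},{"claw":0,"linear":[0,0,0],"spin":0}]'>/dev/null;python3 q.py
python3 -m crank '[{"claw":0,"linear":[-3.46,-2,0],"spin":0},{"claw":0,"linear":[0,0,0],"spin":0}]'>/dev/null;python3 q.py
python3 -m crank '[{"claw":0,"linear":[-3.46,-2,0],"spin":0},{"claw":0,"linear":[0,0,0],"spin":0}]'>/dev/null;python3 q.py
python3 - <<'E'
from h import *
snap('wrist','w4');c=cv2.imread('pics/w4.png')[200:320,160:480]
cv2.imwrite('pics/w4c.png',np.clip(cv2.resize(c,None,fx=2.5,fy=2.5,interpolation=cv2.INTER_CUBIC)*1.8,0,255))
E
```

```text
[-0.000e+00 -3.530e+01 -4.076e+01  1.000e-02 -8.000e-02 -0.000e+00] [0.1 0.7 0.5] [ 0.02  0.01 -0.02] [ 0.5193 -0.0321  0.1173]
[-2.000e-02 -3.420e+01 -3.986e+01  1.000e-02  1.000e-02  0.000e+00] [-0.2 -0.   0.1] [ 0.03  0.   -0.05] [ 0.5174 -0.0318  0.1216]
[-2.000e-02 -3.409e+01 -3.999e+01  1.000e-02  2.000e-02  0.000e+00] [ 0.9 -0.4  0.1] [0.06 0.   0.  ] [ 0.5155 -0.0315  0.1252]
[-2.000e-02 -3.391e+01 -4.005e+01  1.000e-02  2.000e-02  0.000e+00] [-0.8 -0.5 -0.4] [ 0.05 -0.    0.04] [ 0.5135 -0.0312  0.1285]
[-2.000e-02 -3.368e+01 -4.006e+01  1.000e-02  2.000e-02  0.000e+00] [0.  0.2 0.6] [ 0.09  0.05 -0.  ] [ 0.5115 -0.0309  0.1319]
[-1.000e-02 -3.344e+01 -4.006e+01  1.000e-02  2.000e-02  0.000e+00] [ 0.  -0.7  1.4] [ 0.04 -0.04 -0.03] [ 0.5095 -0.0305  0.1354][ WARN:0@1.749] global loadsave.cpp:1063 imwrite_ Unsupported depth image for selected encoder is fallbacked to CV_8U.
```

View pics/w4c.png

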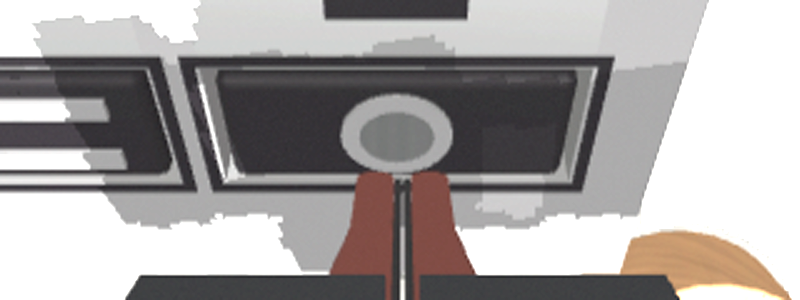

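```bash
python3 - <<'E'
from m import *
def tri(obs):
    A=np.zeros((3,3));B=np.zeros(3)
    for f,u,v in obs:
        o,d=ray(f,u,v);M=np.eye(3)-np.outer(d,d);A+=M;B+=M@o
    return np.linalg.solve(A,B)
bt=('t0',250+343/S,180+243/S)
w1=('w1',322.3,212.8);w4=('w4',160+397/2.5,200+135/2.5)
print(tri([w1,w4]),tri([bt,w4]),tri([bt,w1]))
for f,u,v in(bt,w1,w4):print(onz(f,u,v,.13),onz(f,u,v,.12))
print(proj('w4',r.sense()['tool_pos']))
E
python3 q.py
```

```text
[ 0.51623807 -0.03026115  0.13029734] [ 0.51769975 -0.02977997  0.13388919] [ 0.51767521 -0.02955148  0.13561449]
[ 0.51805075 -0.02916312  0.13      ] [ 0.51820917 -0.02975907  0.12      ]
[ 0.51621272 -0.03010497  0.13      ] [ 0.5141336  -0.02980922  0.12      ]
[ 0.51610244 -0.03039066  0.13      ] [ 0.51278043 -0.02979296  0.12      ]
(np.float64(320.8703134599652), np.float64(266.9934449237472))
[ 1.000e-02 -3.417e+01 -4.082e+01  1.000e-02 -1.000e-02  0.000e+00] [ 0.6  0.2 -0.7] [-0.04  0.09 -0.03] [ 0.5095 -0.0306  0.1351]
```

```bash
python3 -m crank '[{"claw":0,"linear":[-8.66,-5,0],"spin":0},{"claw":0,"linear":[-8.66,-5,0],"spin":0},{"claw":0,"linear":[-8.66,-5,0],"spin":0},{"claw":0,"linear":[-8.66,-5,0],"spin":0},{"claw":0,"linear":[-8.66,-5,0],"spin":0},{"claw":0,"linear":[-8.66,-5,0],"spin":0},{"claw":0,"linear":[0,0,0],"spin":0}]'
python3 - <<'E'
from h import *
snap('wrist','w5');c=cv2.imread('pics/w5.png')[160:340,160:480]
cv2.imwrite('pics/w5c.png',np.uint8(np.clip(cv2.resize(c,None,fx=2.5,fy=2.5,interpolation=cv2.INTER_CUBIC)*1.6,0,255)))
E
```

```text
time: 6.68
tool_pos: [0.4799, -0.0257, 0.1896]
tcp_rot: [0.539, 0.457, -0.537, 0.459]
ft_force: [0.2, -0.0, 0.7]
gripper_width: 0.0002
```

View pics/w5c.png

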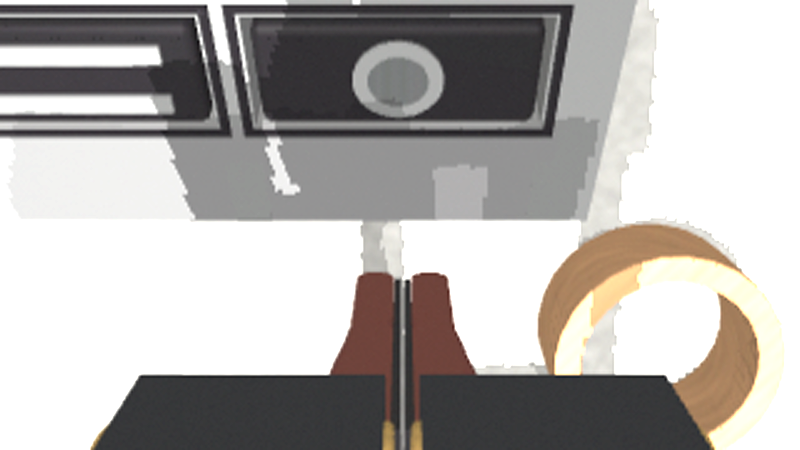

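```bash
python3 - <<'E'
from m import *
def tri(obs):
    A=np.zeros((3,3));B=np.zeros(3)
    for f,u,v in obs:
        o,d=ray(f,u,v);M=np.eye(3)-np.outer(d,d);A+=M;B+=M@o
    return np.linalg.solve(A,B)
w1=('w1',322.3,212.8);w4=('w4',160+397/2.5,200+135/2.5);w5=('w5',160+398/2.5,160+78.5/2.5)
print(tri([w1,w5]),tri([w4,w5]),tri([w1,w4,w5]))
# fingertip end (front visible lip) crop px
print(proj('w5',r.sense()['tool_pos']),(160+402/2.5,160+275/2.5))
# tip size at TCP depth: rear lip of the fingers vs TCP
from scipy.spatial.transform import Rotation as R
s=r.sense();T=R.from_quat(s['tcp_rot']).as_matrix()
for a in(-10,-5,0,5,10):print(a,proj('w5',s['tool_pos']+T[:,1]*a/1e3))
E
```

```text
[ 0.51733817 -0.03044819  0.13544557] [ 0.51692828 -0.03054553  0.13248907] [ 0.51679171 -0.03041103  0.13217759]
(np.float64(320.87446467834917), np.float64(266.27486743991983)) (320.8, 270.0)
-10 (np.float64(320.88568326723913), np.float64(281.7531599681079))
-5 (np.float64(320.88011097086996), np.float64(274.06505996714407))
0 (np.float64(320.87446467834917), np.float64(266.27486743991983))
5 (np.float64(320.86874290590026), np.float64(258.38053521924064))
10 (np.float64(320.8629441298093), np.float64(250.3799610363387))
```

Bevel ratios (pack/frame 0.83 at the deepest point, 0.86 otherwise) indicate the pack was pressed about 8-10 mm and then returned to latched. Neither ft_force nor the torques showed it, so force feedback can't be trusted here. I'll push 1 mm deeper per try, which stays inside the 2.5 mm buffer window, and check by image.

```bash
cat > chk.py <<'E'
import sys
from m import *
f=sys.argv[1]; c=snap('wrist',f); g=cv2.cvtColor(c['img'],cv2.COLOR_RGB2GRAY)
B=np.array([.5168,-.0304,.1305]); ax=np.array([-.5*np.cos(.16),.5*np.sin(.16),.866])
for h in(0,.01,.02,.042):
    V,K=load(f);q=V[:3,:3]@(B+ax*h)+V[:3,3];print('pred',h,np.round(proj(f,B+ax*h),1),'w',round(K[0]*.027/q[2],1))
u,v=map(int,proj(f,B)); x0,y0=u-60,max(0,v-60); m=cv2.inRange(g[y0:v+60,x0:u+60],48,135)
for ct in cv2.findContours(m,cv2.RETR_CCOMP,cv2.CHAIN_APPROX_NONE)[0]:
    x,y,w,h=cv2.boundingRect(ct); A=cv2.contourArea(cv2.convexHull(ct))
    if 25<w<70 and h>.5*w and abs(A/(w*h)-.785)<.06: print('blob',x+x0+w/2,y+y0+h/2,w,h,A)
E
python3 chk.py w5b
python3 -m crank '[{"claw":0,"linear":[8.66,5,0],"spin":0},{"claw":0,"linear":[8.66,5,0],"spin":0},{"claw":0,"linear":[8.66,5,0],"spin":0},{"claw":0,"linear":[8.66,5,0],"spin":0},{"claw":0,"linear":[8.66,5,0],"spin":0},{"claw":0,"linear":[8.66,5,0],"spin":0},{"claw":0,"linear":[3.46,2,0],"spin":0},{"claw":0,"linear":[3.46,2,0],"spin":0},{"claw":0,"linear":[3.46,2,0],"spin":0},{"claw":0,"linear":[0,0,0],"spin":0}]'>/dev/null; python3 q.py
python3 -m crank '[{"claw":0,"linear":[0.87,0.5,0],"spin":0},{"claw":0,"linear":[0.87,0.5,0],"spin":0},{"claw":0,"linear":[0.87,0.5,0],"spin":0},{"claw":0,"linear":[0.87,0.5,0],"spin":0},{"claw":0,"linear":[0.87,0.5,0],"spin":0},{"claw":0,"linear":[0.87,0.5,0],"spin":0},{"claw":0,"linear":[0.87,0.5,0],"spin":0},{"claw":0,"linear":[0.87,0.5,0],"spin":0},{"claw":0,"linear":[0,0,0],"spin":0}]'>/dev/null; python3 q.py
python3 -m crank '[{"claw":0,"linear":[0.87,0.5,0],"spin":0},{"claw":0,"linear":[0,0,0],"spin":0},{"claw":0,"linear":[0,0,0],"spin":0}]'>/dev/null; python3 q.py
python3 -m crank '[{"claw":0,"linear":[-5.2,-3,0],"spin":0},{"claw":0,"linear":[-5.2,-3,0],"spin":0},{"claw":0,"linear":[-5.2,-3,0],"spin":0},{"claw":0,"linear":[-5.2,-3,0],"spin":0},{"claw":0,"linear":[-5.2,-3,0],"spin":0},{"claw":0,"linear":[-5.2,-3,0],"spin":0},{"claw":0,"linear":[0,0,0],"spin":0}]'; python3 chk.py w6
```

```text
pred 0 [319.  191.6] w 37.0
pred 0.01 [318.9 200.4] w 38.0
pred 0.02 [318.9 209.6] w 39.2
pred 0.042 [318.8 232.1] w 41.9
blob 319.0 192.0 38 32 911.0
[-1.000e-02 -3.508e+01 -4.128e+01  1.000e-02 -2.000e-01 -0.000e+00] [-0.1  0.5  0.1] [ 0.01 -0.04 -0.02] [ 0.5154 -0.0315  0.1236]
[ 0.000e+00 -3.550e+01 -4.097e+01  1.000e-02 -1.000e-01 -0.000e+00] [-0.2 -0.1  0.6] [ 0.02  0.09 -0.03] [ 0.5193 -0.0322  0.117 ]
[-0.000e+00 -3.535e+01 -4.075e+01  1.000e-02 -8.000e-02 -0.000e+00] [-0.4 -0.2 -0.3] [0.1  0.01 0.03] [ 0.5198 -0.0322  0.1163]
time: 9.2
tool_pos: [0.5022, -0.0294, 0.1495]
tcp_rot: [0.539, 0.458, -0.538, 0.459]
ft_force: [0.8, -0.7, 0.2]
gripper_width: 0.0006
pred 0 [318.8 235.2] w 42.3
pred 0.01 [318.7 246.8] w 43.8
pred 0.02 [318.7 259.1] w 45.3
pred 0.042 [318.5 289.5] w 49.0
```

```bash
python3 - <<'E'
import cv2
g=cv2.imread('pics/w6.png',0)
print('col310',g[200:280:2,310]);print('col335',g[200:280:2,335]);print('row235',g[235,280:360:2]);print('row250',g[250,280:360:2])
E
python3 chk.py w6b
```

```text
col310 [116 115 101  31  47  31  36  42  36  27  41  94  94  94  88  67  67  67
  67  68  67  68  74  93  94  39  71  90  29  49  94  94  94  94  85  51
  50  50  51  51]
col335 [115 114 101  32  47  31  37  49  40  32  29  28  30  77  94  94  94  95
  94  94  94  94  90  30  27  28  72  91  29  48  94  94  93  94  87  49
  51  51  51  50]
row235 [29 28 28 28 28 28 28 29 27 92 94 94 93 65 67 67 65 65 67 66 65 66 68 67
 67 66 72 94 94 95 35 27 27 27 27 26 29 28 26 27]
row250 [27 27 28 28 28 27 28 27 27 29 27 28 26 27 27 39 69 84 85 87 87 84 83 56
 29 28 28 27 28 28 29 27 29 27 30 31 31 32 32 31]
pred 0 [318.7 235.6] w 42.5
pred 0.01 [318.7 247.2] w 43.9
pred 0.02 [318.6 259.6] w 45.4
pred 0.042 [318.5 290.2] w 49.2
```

```bash
python3 - <<'E'
from m import *
B=np.array([.5168,-.0304,.1305]); ex=np.array([np.cos(.16),-np.sin(.16),0]);ax=-.5*ex+[0,0,.866];up=.866*ex+[0,0,.5]
for f in('w2','w3'):
  V,K=load(f)
  for h in(0,-.004,-.008,-.012,-.016):
    q=V[:3,:3]@(B+ax*h)+V[:3,3];print(f,h,'top v',round(proj(f,B+ax*h+up*.0135)[1],1),'w',round(K[0]*.027/q[2],1))
  g=cv2.imread(f'pics/{f}.png',0)
  print(f,'col',[ (v,int(g[v,319])) for v in range(250,280,2)])
  for v in (270,274,278): print(g[v,285:356:1])
E
```

```text
w2 0 top v 262.4 w 47.9
w2 -0.004 top v 256.7 w 47.3
w2 -0.008 top v 251.2 w 46.6
w2 -0.012 top v 245.9 w 45.9
w2 -0.016 top v 240.7 w 45.3
w2 col [(250, 29), (252, 44), (254, 36), (256, 41), (258, 38), (260, 31), (262, 67), (264, 99), (266, 98), (268, 98), (270, 67), (272, 34), (274, 33), (276, 34), (278, 33)]
[29 30 29 29 29 29 29 30 29 28 29 38 66 88 95 98 98 95 71 53 52 52 52 52
 52 52 52 53 51 52 53 60 68 66 67 72 73 72 82 75 53 52 51 53 52 52 52 52
 52 52 52 52 53 65 62 40 30 27 30 29 30 29 29 28 27 28 27 28 28 29 28]
[30 30 29 29 28 29 29 30 28 31 77 96 98 98 97 98 98 65 53 51 52 51 52 52
 54 52 52 52 52 52 51 52 52 36 33 50 52 35 33 51 52 52 52 52 52 52 52 53
 52 52 51 53 52 52 71 97 81 37 29 29 29 30 29 28 30 30 28 29 30 27 28]
[29 29 29 30 29 30 28 27 28 50 96 98 97 98 98 98 87 55 53 51 52 52 53 51
 52 52 51 51 53 52 52 52 49 34 33 50 51 35 34 49 52 52 52 53 52 53 52 52
 51 51 52 52 52 52 52 85 97 65 31 30 30 28 28 29 29 30 29 28 30 28 29]
w3 0 top v 265.1 w 48.2
w3 -0.004 top v 259.4 w 47.5
w3 -0.008 top v 253.8 w 46.9
w3 -0.012 top v 248.4 w 46.2
w3 -0.016 top v 243.1 w 45.6
w3 col [(250, 44), (252, 29), (254, 37), (256, 34), (258, 40), (260, 39), (262, 33), (264, 52), (266, 99), (268, 98), (270, 95), (272, 33), (274, 33), (276, 34), (278, 33)]
[28 29 29 28 30 30 29 28 29 30 28 29 29 34 55 71 92 91 70 52 52 52 52 51
 52 52 52 53 52 52 53 60 92 94 95 94 98 94 94 84 54 51 52 52 52 51 52 53
 52 53 53 53 51 45 31 30 30 30 29 31 32 30 28 29 30 30 32 30 30 29 29]
[29 29 30 29 29 29 31 28 30 28 33 73 91 98 98 98 99 66 52 52 52 52 52 52
 52 53 52 53 52 52 52 52 52 34 33 50 51 35 33 51 52 52 52 52 53 52 53 53
 51 52 52 51 51 52 66 64 39 30 29 29 29 28 27 29 28 29 30 29 29 29 28]
[28 29 29 28 29 28 27 29 29 41 94 98 97 98 99 98 87 54 52 53 52 52 52 52
 52 52 51 52 52 52 52 52 51 35 33 50 51 35 34 49 52 53 53 52 52 51 52 52
 52 52 51 53 52 52 52 85 93 56 31 29 29 29 29 28 29 29 29 29 28 29 30]
```

Correction: the button's rows match h=0 at the deepest pose, so the pack never moved. The readings are right, and the fingertips end short of the reported TCP. I'll keep advancing in small steps, watching the force.

```bash
python3 -m crank '[{"claw":0,"linear":[5.2,-3.5,0],"spin":0},{"claw":0,"linear":[5.2,-0.5,0],"spin":0},{"claw":0,"linear":[5.2,3,0],"spin":0},{"claw":0,"linear":[5.2,3,0],"spin":0},{"claw":0,"linear":[5.2,3,0],"spin":0},{"claw":0,"linear":[5.2,3,0],"spin":0},{"claw":0,"linear":[0,0,0],"spin":0}]' >/dev/null; python3 q.py
python3 -m crank '[{"claw":0,"linear":[0.87,0.5,0],"spin":0},{"claw":0,"linear":[0.87,0.5,0],"spin":0},{"claw":0,"linear":[0,0,0],"spin":0}]'>/dev/null; python3 q.py
python3 -m crank '[{"claw":0,"linear":[0.87,0.5,0],"spin":0},{"claw":0,"linear":[0.87,0.5,0],"spin":0},{"claw":0,"linear":[0,0,0],"spin":0}]'>/dev/null; python3 q.py
python3 -m crank '[{"claw":0,"linear":[0.87,0.5,0],"spin":0},{"claw":0,"linear":[0.87,0.5,0],"spin":0},{"claw":0,"linear":[0,0,0],"spin":0}]'>/dev/null; python3 q.py
```

```text
[ 1.000e-02 -3.507e+01 -4.174e+01  2.000e-02 -2.600e-01 -0.000e+00] [ 0.8  0.1 -0.6] [0.09 0.06 0.03] [ 0.5098 -0.0307  0.1145]
[-1.000e-02 -3.427e+01 -4.081e+01  1.000e-02 -1.100e-01 -0.000e+00] [ 0.3  0.5 -0.4] [0.08 0.02 0.02] [ 0.5111 -0.0308  0.1148]
[ 0.000e+00 -3.463e+01 -4.099e+01  1.000e-02 -1.100e-01 -0.000e+00] [0.5 0.  0.1] [-0.01  0.02  0.03] [ 0.512  -0.031   0.1129]
[ 0.000e+00 -3.478e+01 -4.098e+01  1.000e-02 -1.000e-01 -0.000e+00] [-1.1  0.5 -0. ] [ 0.    0.02 -0.02] [ 0.5129 -0.0311  0.111 ]
```

```bash
python3 chk.py w7 | head -4; python3 - <<'E'
import cv2
g=cv2.imread('pics/w7.png',0);print([(v,int(g[v,319])) for v in range(250,284,2)])
E
```

```text
pred 0 [318.3 273.8] w 50.3
pred 0.01 [318.3 289.2] w 52.3
pred 0.02 [318.2 305.8] w 54.5
pred 0.042 [317.9 347.8] w 60.0
[(250, 40), (252, 40), (254, 33), (256, 36), (258, 100), (260, 100), (262, 99), (264, 96), (266, 69), (268, 69), (270, 67), (272, 33), (274, 34), (276, 35), (278, 34), (280, 35), (282, 35)]
```

```bash
python3 -m crank '[{"claw":0,"linear":[0.87,0.5,0],"spin":0},{"claw":0,"linear":[0.87,0.5,0],"spin":0},{"claw":0,"linear":[0,0,0],"spin":0}]'>/dev/null; python3 q.py
python3 -m crank '[{"claw":0,"linear":[0.87,0.5,0],"spin":0},{"claw":0,"linear":[0.87,0.5,0],"spin":0},{"claw":0,"linear":[0,0,0],"spin":0}]'>/dev/null; python3 q.py
python3 - <<'E'
from m import *
snap('wrist','w8')
g=cv2.imread('pics/w8.png',0);print([(v,int(g[v,319])) for v in range(240,284,2)])
B=np.array([.5168,-.0304,.1305]); ex=np.array([np.cos(.16),-np.sin(.16),0]);ax=-.5*ex+[0,0,.866];up=.866*ex+[0,0,.5]
for f in('w7','w8'):
  for h in(0,-.004,-.008): print(f,h,'top v',round(proj(f,B+ax*h+up*.0135)[1],1))
E
```

```text
[ 0.000e+00 -3.490e+01 -4.096e+01  1.000e-02 -1.000e-01 -0.000e+00] [-0.2  0.1  0.7] [0.03 0.03 0.04] [ 0.5139 -0.0313  0.1092]
[ -0.09 -33.12 -39.61   0.    -0.71  -0.  ] [-1.2  0.3  2.4] [0.02 0.32 0.01] [ 0.5148 -0.0314  0.108 ]
[(240, 102), (242, 101), (244, 101), (246, 88), (248, 29), (250, 29), (252, 59), (254, 38), (256, 42), (258, 37), (260, 32), (262, 68), (264, 100), (266, 100), (268, 100), (270, 85), (272, 35), (274, 33), (276, 33), (278, 34), (280, 35), (282, 35)]
w7 0 top v 257.4
w7 -0.004 top v 251.5
w7 -0.008 top v 245.8
w8 0 top v 263.0
w8 -0.004 top v 256.9
w8 -0.008 top v 251.1
```

Contact at last (Fz 2.4 N, moment 0.32), with the reported TCP about 20 mm below the true tips. Pressing in 1 mm steps.

```bash
P='[{"claw":0,"linear":[0.87,0.5,0],"spin":0},{"claw":0,"linear":[0,0,0],"spin":0}]'; :
python3 -m crank '[{"claw":0,"linear":[0.87,0.5,0],"spin":0},{"claw":0,"linear":[0,0,0],"spin":0}]'>/dev/null; python3 q.py
python3 -m crank '[{"claw":0,"linear":[0.87,0.5,0],"spin":0},{"claw":0,"linear":[0,0,0],"spin":0}]'>/dev/null; python3 q.py
python3 -m crank '[{"claw":0,"linear":[0.87,0.5,0],"spin":0},{"claw":0,"linear":[0,0,0],"spin":0}]'>/dev/null; python3 q.py
python3 -m crank '[{"claw":0,"linear":[0.87,0.5,0],"spin":0},{"claw":0,"linear":[0,0,0],"spin":0}]'>/dev/null; python3 q.py
```

```text
[ -0.15 -31.82 -38.9    0.    -1.42  -0.  ] [-3.9  0.7  6.4] [0.13 0.71 0.  ] [ 0.5152 -0.0315  0.1074]
[-1.500e-01 -3.196e+01 -3.901e+01  1.000e-02 -1.440e+00 -0.000e+00] [-4.8  0.8  6.7] [ 0.19  0.7  -0.01] [ 0.5157 -0.0315  0.1067]
[-1.500e-01 -3.200e+01 -3.899e+01  1.000e-02 -1.450e+00 -0.000e+00] [-4.5 -0.1  5.3] [ 0.04  0.7  -0.01] [ 0.5162 -0.0316  0.1058]
[-1.500e-01 -3.204e+01 -3.898e+01  1.000e-02 -1.470e+00 -0.000e+00] [-4.4  0.2  5.8] [ 0.13  0.68 -0.  ] [ 0.5166 -0.0317  0.105 ]
```

```bash

python3 -m crank '[{"claw":0,"linear":[0.87,0.5,0],"spin":0},{"claw":0,"linear":[0.87,0.5,0],"spin":0},{"claw":0,"linear":[0,0,0],"spin":0}]'>/dev/null; python3 q.py
python3 -m crank '[{"claw":0,"linear":[0.87,0.5,0],"spin":0},{"claw":0,"linear":[0,0,0],"spin":0}]'>/dev/null; python3 q.py
python3 -m crank '[{"claw":0,"linear":[0.87,0.5,0],"spin":0},{"claw":0,"linear":[0,0,0],"spin":0}]'>/dev/null; python3 q.py
```

```text
[-1.500e-01 -3.208e+01 -3.889e+01  1.000e-02 -1.470e+00 -0.000e+00] [-5.1  1.1  5.7] [0.17 0.69 0.01] [ 0.5176 -0.0318  0.1032]
[ -0.17 -31.9  -38.78   0.    -1.6   -0.  ] [-4.7  0.6  6. ] [ 0.11  0.78 -0.02] [ 0.5181 -0.0319  0.1024]
[ -0.17 -31.92 -38.78   0.    -1.64  -0.  ] [-5.2  1.1  7.3] [0.12 0.81 0.01] [ 0.5186 -0.032   0.1017]
```

```bash

python3 -m crank '[{"claw":0,"linear":[0.87,0.5,0],"spin":0},{"claw":0,"linear":[0,0,0],"spin":0}]'>/dev/null; python3 q.py
python3 -m crank '[{"claw":0,"linear":[0.87,0.5,0],"spin":0},{"claw":0,"linear":[0,0,0],"spin":0}]'>/dev/null; python3 q.py
```

```text
[-1.700e-01 -3.195e+01 -3.876e+01  1.000e-02 -1.660e+00 -0.000e+00] [-4.7  0.9  7.3] [ 0.12  0.81 -0.  ] [ 0.5191 -0.0321  0.1008]
[-1.700e-01 -3.199e+01 -3.875e+01  1.000e-02 -1.670e+00 -0.000e+00] [-4.7  0.5  7. ] [ 0.17  0.82 -0.02] [ 0.5195 -0.0322  0.0999]
```

```bash

python3 -m crank '[{"claw":0,"linear":[0.87,0.5,0],"spin":0},{"claw":0,"linear":[0,0,0],"spin":0}]'>/dev/null; python3 q.py
python3 -m crank '[{"claw":0,"linear":[0.87,0.5,0],"spin":0},{"claw":0,"linear":[0,0,0],"spin":0}]'>/dev/null; python3 q.py
```

```text
[ -0.21 -31.26 -38.17   0.    -1.92  -0.  ] [-4.9  0.7  8. ] [ 0.14  0.92 -0.01] [ 0.52   -0.0322  0.0993]
[ -0.27 -30.   -37.42   0.    -2.51  -0.  ] [-7.3  0.9 10.8] [0.21 1.2  0.04] [ 0.5204 -0.0323  0.0989]
```

```bash

python3 -m crank '[{"claw":0,"linear":[0.6,0.35,0],"spin":0},{"claw":0,"linear":[0,0,0],"spin":0}]'>/dev/null; python3 q.py
python3 -m crank '[{"claw":0,"linear":[-5.2,-3,0],"spin":0},{"claw":0,"linear":[-5.2,-3,0],"spin":0},{"claw":0,"linear":[-5.2,-3,0],"spin":0},{"claw":0,"linear":[-5.2,-3,0],"spin":0},{"claw":0,"linear":[-5.2,-3,0],"spin":0},{"claw":0,"linear":[-5.2,-3,0],"spin":0},{"claw":0,"linear":[-5.2,-3,0],"spin":0},{"claw":0,"linear":[-5.2,-3,0],"spin":0},{"claw":0,"linear":[-5.2,-3,0],"spin":0},{"claw":0,"linear":[-5.2,-3,0],"spin":0}]'
python3 -m crank '[{"claw":0,"linear":[-8.7,-5,0],"spin":0},{"claw":0,"linear":[-17.4,-10,0],"spin":0},{"claw":0,"linear":[-17.4,-10,0],"spin":0},{"claw":0,"linear":[-26,0,0],"spin":0},{"claw":87,"linear":[-26,10,0],"spin":0},{"claw":87,"linear":[-26,10,0],"spin":0},{"claw":87,"linear":[0,10,0],"spin":0},{"claw":87,"linear":[0,0,0],"spin":0},{"claw":87,"linear":[0,0,0],"spin":0},{"claw":87,"linear":[0,0,0],"spin":0}]'
python3 chk.py w9; cp pics/w9.png pics/w9v.png
```

```text
[-3.000e-01 -2.933e+01 -3.708e+01  1.000e-02 -2.900e+00 -0.000e+00] [-8.6  1.  11.7] [ 0.24  1.4  -0.06] [ 0.5206 -0.0323  0.0987]
time: 14.15
tool_pos: [0.4912, -0.0276, 0.1488]
tcp_rot: [-0.538, -0.458, 0.538, -0.458]
ft_force: [-0.6, 0.2, -0.5]
gripper_width: 0.0008
time: 14.98
tool_pos: [0.4957, -0.0283, 0.2692]
tcp_rot: [-0.538, -0.459, 0.539, -0.458]
ft_force: [0.1, -0.6, -0.1]
gripper_width: 0.0365
pred 0 [319.3 195.5] w 27.8
pred 0.01 [319.3 202.1] w 28.4
pred 0.02 [319.3 209.1] w 29.0
pred 0.042 [319.2 225.5] w 30.5
```

View pics/w9v.png

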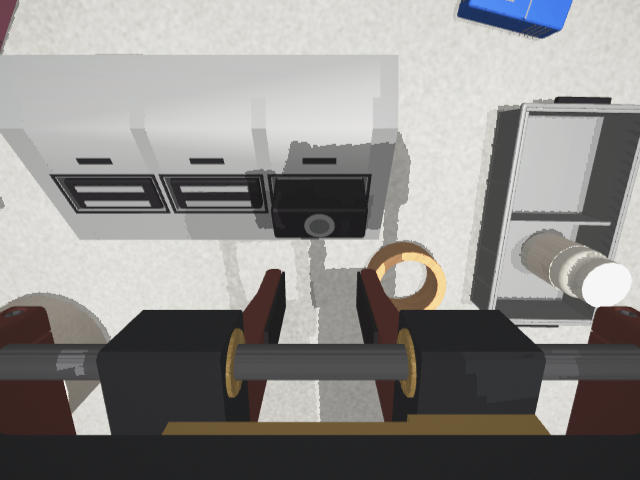

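The pack has sprung out: button at (319,226), as predicted for 42 mm. The tool can only spin about its own axis (vertical), so I'll grip the pack's 84 mm width, where the sides are vertical and lie flat on the pads. The 36 mm faces lean 30°. First: lower to just above it, fully open, and check alignment.

```bash
python3 -m crank '[{"claw":87.8,"linear":[20,3,-1.3],"spin":0},{"claw":87.8,"linear":[25,3,0],"spin":0},{"claw":87.8,"linear":[25,0,0],"spin":0},{"claw":87.8,"linear":[20,0,0],"spin":0},{"claw":87.8,"linear":[10,0,0],"spin":0},{"claw":87.8,"linear":[4,0,0],"spin":0},{"claw":87.8,"linear":[0,0,0],"spin":0},{"claw":87.8,"linear":[0,0,0],"spin":0}]'
python3 chk.py w10
```

```text
time: 15.7
tool_pos: [0.5028, -0.0282, 0.1673]
tcp_rot: [0.539, 0.458, -0.538, 0.459]
ft_force: [-0.2, 0.8, -0.2]
gripper_width: 0.0874
pred 0 [320.8 228.9] w 39.2
pred 0.01 [320.8 239.4] w 40.4
pred 0.02 [320.8 250.5] w 41.7
pred 0.042 [320.8 277.7] w 44.8
blob 321.0 275.0 46 26 952.5
```

View pics/w10.png

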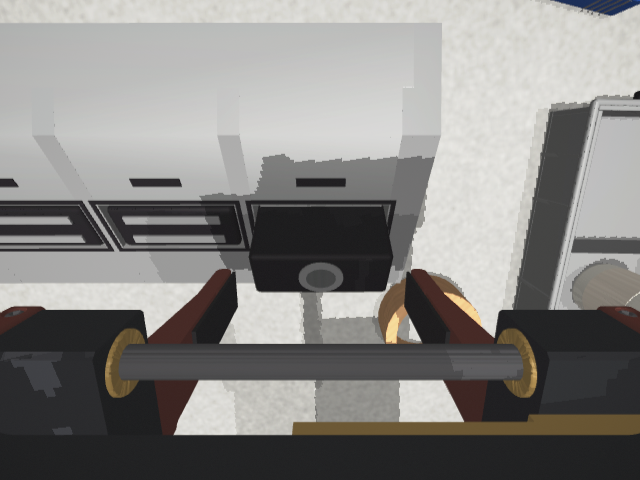

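The view is well centred: pads at u=236 and 406 (centre 321), pack sides at 250 and 392 (centre 321). Lowering over it.

```bash
python3 -m crank '[{"claw":87.8,"linear":[6,0,0],"spin":0},{"claw":87.8,"linear":[6,0,0],"spin":0},{"claw":87.8,"linear":[4,0,0],"spin":0},{"claw":87.8,"linear":[4,0,0],"spin":0},{"claw":87.8,"linear":[0,0,0],"spin":0}]'; python3 q.py
python3 -m crank '[{"claw":87.8,"linear":[4,0,0],"spin":0},{"claw":87.8,"linear":[3,0,0],"spin":0},{"claw":87.8,"linear":[3,0,0],"spin":0},{"claw":87.8,"linear":[0,0,0],"spin":0}]'>/dev/null; python3 q.py
```

```text
time: 16.17
tool_pos: [0.5021, -0.0281, 0.1448]
tcp_rot: [-0.538, -0.459, 0.539, -0.458]
ft_force: [-0.3, -0.7, -0.0]
gripper_width: 0.0879
[ 1.000e-02 -3.406e+01 -4.150e+01  1.000e-02 -1.700e-01  0.000e+00] [-0.3 -0.7 -0. ] [ 0.03  0.02 -0.03] [ 0.5021 -0.0281  0.1448]
[ 1.000e-02 -3.385e+01 -4.133e+01  1.000e-02 -1.500e-01  0.000e+00] [-0.6  0.2  0.1] [-0.02 -0.04 -0.03] [ 0.5023 -0.0281  0.1353]
```

```bash
python3 -m crank '[{"claw":87.8,"linear":[4,0,0],"spin":0},{"claw":87.8,"linear":[4,0,0],"spin":0},{"claw":87.8,"linear":[4,0,0],"spin":0},{"claw":87.8,"linear":[4,0,0],"spin":0},{"claw":87.8,"linear":[0,0,0],"spin":0}]'>/dev/null; python3 q.py
python3 -m crank '[{"claw":75,"linear":[0,0,0],"spin":0},{"claw":75,"linear":[0,0,0],"spin":0},{"claw":75,"linear":[0,0,0],"spin":0},{"claw":75,"linear":[0,0,0],"spin":0},{"claw":75,"linear":[0,0,0],"spin":0}]' 35; python3 q.py
```

```text
[ 1.000e-02 -3.405e+01 -4.147e+01  1.000e-02 -1.800e-01  0.000e+00] [ 0.9  0.4 -0.6] [-0.    0.03  0.04] [ 0.5021 -0.0281  0.1189]
time: 17.33
tool_pos: [0.5024, -0.0281, 0.1197]
tcp_rot: [-0.538, -0.459, 0.539, -0.458]
ft_force: [-0.8, -0.4, -3.7]
gripper_width: 0.084
[-3.000e-02 -3.543e+01 -4.307e+01  1.000e-02 -7.000e-02  1.000e-02] [-0.8 -0.4 -3.7] [-0.01  0.02  0.03] [ 0.5024 -0.0281  0.1197]
```

Gripped at 84.0 mm, matching the pack width. Drawing it out along the bay.

```bash
python3 -m crank '[{"claw":75,"linear":[-3.46,-2,0],"spin":0},{"claw":75,"linear":[-6.93,-4,0],"spin":0},{"claw":75,"linear":[-6.93,-4,0],"spin":0},{"claw":75,"linear":[-6.93,-4,0],"spin":0},{"claw":75,"linear":[-6.93,-4,0],"spin":0},{"claw":75,"linear":[-6.93,-4,0],"spin":0}]'; python3 q.py
python3 -m crank '[{"claw":75,"linear":[-6.93,-4,0],"spin":0},{"claw":75,"linear":[-6.93,-4,0],"spin":0},{"claw":75,"linear":[-6.93,-4,0],"spin":0},{"claw":75,"linear":[-6.93,-4,0],"spin":0},{"claw":75,"linear":[-6.93,-4,0],"spin":0},{"claw":75,"linear":[-6.93,-4,0],"spin":0},{"claw":75,"linear":[0,0,0],"spin":0}]'; python3 q.py; python3 chk.py w11;
```

```text
time: 17.83
tool_pos: [0.4803, -0.0245, 0.1593]
tcp_rot: [0.538, 0.458, -0.538, 0.458]
ft_force: [-0.2, 0.1, -5.0]
gripper_width: 0.0838
[-2.000e-02 -3.233e+01 -4.341e+01  1.000e-02 -3.800e-01 -0.000e+00] [-0.2  0.1 -5. ] [ 0.02  0.12 -0.  ] [ 0.4803 -0.0245  0.1593]
time: 18.42
tool_pos: [0.4572, -0.0207, 0.202]
tcp_rot: [0.539, 0.458, -0.538, 0.459]
ft_force: [-0.4, 0.1, -4.2]
gripper_width: 0.0841
[-3.000e-02 -2.893e+01 -4.186e+01  0.000e+00  6.000e-02  1.000e-02] [-0.4  0.1 -4.2] [ 0.01  0.1  -0.03] [ 0.4572 -0.0207  0.202 ]
pred 0 [320.7 157.9] w 36.0
pred 0.01 [320.8 165.4] w 37.0
pred 0.02 [320.8 173.4] w 38.0
pred 0.042 [320.8 192.8] w 40.7
```

The pack is clear of the bay. Lifting and carrying it to the empty compartment, still leaning 30° in the grip.

```bash
python3 -m crank '[{"claw":75,"linear":[-12,0,0],"spin":0.02},{"claw":75,"linear":[-20,0,0],"spin":0},{"claw":75,"linear":[-18,0,8],"spin":0},{"claw":75,"linear":[-8,4,16],"spin":0},{"claw":75,"linear":[0,7,25],"spin":0},{"claw":75,"linear":[0,8,30],"spin":0},{"claw":75,"linear":[0,8,30],"spin":0},{"claw":75,"linear":[0,8,30],"spin":0},{"claw":75,"linear":[0,8,30],"spin":0},{"claw":75,"linear":[0,8,30],"spin":0}]'
python3 -m crank '[{"claw":75,"linear":[0,8,30],"spin":0},{"claw":75,"linear":[0,8,25],"spin":0},{"claw":75,"linear":[0,6,18],"spin":0},{"claw":75,"linear":[0,4,12],"spin":0},{"claw":75,"linear":[0,2,5],"spin":0},{"claw":75,"linear":[0,0,0],"spin":0}]'; python3 q.py
python3 - <<'E'
from h import *
snap('top','t1');snap('wrist','w12');snap('scene','s12')
a=cv2.imread('pics/t1.png')[180:380,300:560];b=cv2.imread('pics/s12.png')[120:360,80:320];c=cv2.imread('pics/w12.png')
o=np.zeros((600,800,3),np.uint8);o[:300,:390]=cv2.resize(a,(390,300));o[300:,:300]=cv2.resize(b,(300,300));o[:375,300+0:][:,100:]=cv2.resize(c,(400,300)).repeat(1,0)[:300].copy() if 0 else 0
o[:300,400:]=cv2.resize(c,(400,300));o[300:,400:]=cv2.resize(cv2.imread('pics/s12.png'),(400,300))
cv2.imwrite('pics/m12.png',o)
E
```

```text
time: 19.3
tool_pos: [0.4717, -0.2274, 0.258]
tcp_rot: [-0.543, -0.453, 0.543, -0.453]
ft_force: [0.3, 0.2, -5.2]
gripper_width: 0.0843
time: 19.8
tool_pos: [0.4832, -0.3199, 0.2573]
tcp_rot: [-0.543, -0.453, 0.543, -0.452]
ft_force: [-0.2, 0.7, -4.9]
gripper_width: 0.0841
[-8.60e-01 -4.52e+01 -4.34e+01 -3.00e-02 -2.30e-01 -1.10e-01] [-0.2  0.7 -4.9] [0.03 0.13 0.02] [ 0.4832 -0.3199  0.2573]
```

View pics/m12.png

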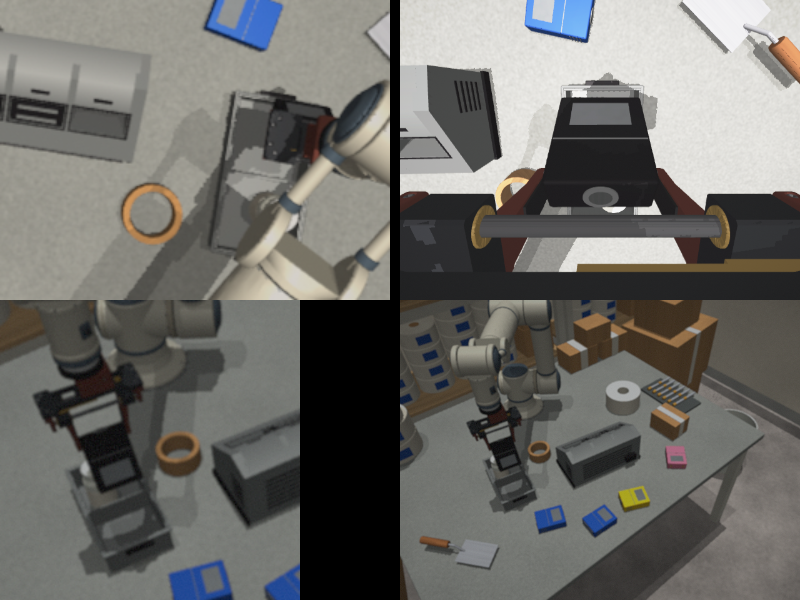

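The pack hangs over the empty compartment, centred sideways. Lowering it, with the last part slow under force watch.

```bash
python3 -m crank '[{"claw":75,"linear":[12,-4,0],"spin":0},{"claw":75,"linear":[24,-3,0],"spin":0},{"claw":75,"linear":[24,0,0],"spin":0},{"claw":75,"linear":[24,0,0],"spin":0},{"claw":75,"linear":[24,0,0],"spin":0},{"claw":75,"linear":[24,0,0],"spin":0},{"claw":75,"linear":[16,0,0],"spin":0},{"claw":75,"linear":[10,0,0],"spin":0},{"claw":75,"linear":[6,0,0],"spin":0},{"claw":75,"linear":[0,0,0],"spin":0}]' 30; python3 q.py
python3 -m crank '[{"claw":75,"linear":[3,0,0],"spin":0},{"claw":75,"linear":[3,0,0],"spin":0},{"claw":75,"linear":[0,0,0],"spin":0}]' ; python3 q.py
python3 -m crank '[{"claw":75,"linear":[2,0,0],"spin":0},{"claw":75,"linear":[2,0,0],"spin":0},{"claw":75,"linear":[0,0,0],"spin":0}]' ; python3 q.py
```

```text
time: 20.78
tool_pos: [0.476, -0.3171, 0.0931]
tcp_rot: [-0.543, -0.454, 0.543, -0.453]
ft_force: [0.4, -0.2, -5.6]
gripper_width: 0.084
[  0.08 -44.86 -43.62   0.1   -0.37   0.  ] [ 0.4 -0.2 -5.6] [0.04 0.15 0.  ] [ 0.476  -0.3171  0.0931]
time: 21.03
tool_pos: [0.4766, -0.3182, 0.0885]
tcp_rot: [0.543, 0.453, -0.543, 0.453]
ft_force: [0.2, -0.5, -5.0]
gripper_width: 0.0835
[  0.07 -45.15 -44.05   0.1   -0.28   0.  ] [ 0.2 -0.5 -5. ] [ 0.09  0.1  -0.02] [ 0.4766 -0.3182  0.0885]
time: 21.28
tool_pos: [0.4762, -0.318, 0.0836]
tcp_rot: [-0.543, -0.453, 0.543, -0.453]
ft_force: [0.4, 0.9, -5.3]
gripper_width: 0.0837
[ 2.000e-02 -4.507e+01 -4.393e+01  1.000e-01 -2.400e-01  0.000e+00] [ 0.4  0.9 -5.3] [ 0.08  0.07 -0.02] [ 0.4762 -0.318   0.0836]
```

Free so far; continuing down 2 mm per row with checks.

```bash
python3 -m crank '[{"claw":75,"linear":[3,0,0],"spin":0},{"claw":75,"linear":[3,0,0],"spin":0},{"claw":75,"linear":[3,0,0],"spin":0},{"claw":75,"linear":[0,0,0],"spin":0}]' >/dev/null; python3 q.py
python3 -m crank '[{"claw":75,"linear":[2,0,0],"spin":0},{"claw":75,"linear":[2,0,0],"spin":0},{"claw":75,"linear":[0,0,0],"spin":0}]' >/dev/null; python3 q.py
python3 -m crank '[{"claw":75,"linear":[2,0,0],"spin":0},{"claw":75,"linear":[1,0,0],"spin":0},{"claw":75,"linear":[0,0,0],"spin":0}]' >/dev/null; python3 q.py
python3 -m crank '[{"claw":75,"linear":[1,0,0],"spin":0},{"claw":75,"linear":[1,0,0],"spin":0},{"claw":75,"linear":[0,0,0],"spin":0}]' >/dev/null; python3 q.py
```

```text
[  0.   -45.33 -44.01   0.1   -0.28   0.  ] [-0.3  0.1 -5.3] [ 0.05  0.17 -0.06] [ 0.4758 -0.3177  0.0737]
[  0.   -45.   -43.65   0.1   -0.24   0.  ] [-0.7  1.7 -4.8] [0.04 0.08 0.02] [ 0.476  -0.3179  0.0703]
[  0.   -44.75 -43.35   0.1   -0.2    0.  ] [ 0.6 -0.3 -4.2] [ 0.11  0.15 -0.03] [ 0.4761 -0.3179  0.0675]
[  0.   -44.79 -43.36   0.1   -0.2    0.  ] [ 0.1  0.4 -5.2] [ 0.08  0.17 -0.02] [ 0.4762 -0.318   0.0656]
```

```bash
python3 -m crank '[{"claw":75,"linear":[1.5,0,0],"spin":0},{"claw":75,"linear":[1.5,0,0],"spin":0},{"claw":75,"linear":[0,0,0],"spin":0}]' >/dev/null; python3 q.py
python3 -m crank '[{"claw":75,"linear":[1,0,0],"spin":0},{"claw":75,"linear":[1,0,0],"spin":0},{"claw":75,"linear":[0,0,0],"spin":0}]' >/dev/null; python3 q.py
python3 -m crank '[{"claw":75,"linear":[1,0,0],"spin":0},{"claw":75,"linear":[1,0,0],"spin":0},{"claw":75,"linear":[0,0,0],"spin":0}]' >/dev/null; python3 q.py
```

```text
[-2.000e-02 -4.312e+01 -4.196e+01  9.000e-02 -4.000e-01  1.000e-02] [-0.1  0.2 -2.3] [ 0.12  0.28 -0.  ] [ 0.4764 -0.3181  0.0634]
[ -0.04 -38.26 -38.86   0.07  -1.98   0.06] [-3.8  2.4  7.1] [0.7  0.87 0.07] [ 0.4765 -0.3182  0.0632]
[-8.000e-02 -3.411e+01 -3.625e+01  3.000e-02 -3.400e+00  1.000e-01] [-8.   5.4 15.1] [1.23 1.45 0.08] [ 0.4765 -0.3182  0.0631]
```

Touchdown at a reported 0.063 (predicted 0.058). Backing off the pressure, then easing the foot to the +x wall so the wall can pivot the pack upright in a lighter grip.

```bash
python3 -m crank '[{"claw":75,"linear":[-2,0,0],"spin":0},{"claw":75,"linear":[-2,0,0],"spin":0},{"claw":75,"linear":[0,3,0],"spin":0},{"claw":75,"linear":[0,3,0],"spin":0},{"claw":75,"linear":[0,3,0],"spin":0},{"claw":75,"linear":[0,0,0],"spin":0}]' 18 >/dev/null; python3 q.py
python3 -m crank '[{"claw":75,"linear":[0,2,0],"spin":0},{"claw":75,"linear":[0,2,0],"spin":0},{"claw":75,"linear":[0,2,0],"spin":0},{"claw":75,"linear":[0,0,0],"spin":0}]' >/dev/null; python3 q.py
python3 -m crank '[{"claw":75,"linear":[-0.5,2,0],"spin":0},{"claw":75,"linear":[-0.5,2,0],"spin":0},{"claw":75,"linear":[-0.5,2,0],"spin":0},{"claw":75,"linear":[0,0,0],"spin":0}]' >/dev/null; python3 q.py
```

```text
[-1.000e-02 -3.806e+01 -3.781e+01  7.000e-02 -1.770e+00  6.000e-02] [-4.5  2.8  7.9] [0.59 0.71 0.03] [ 0.486 -0.32   0.065]
[ -0.31 -37.42 -36.56  -0.14  -1.77   0.05] [-2.9  3.2 10.3] [0.7  0.65 0.01] [ 0.4923 -0.3212  0.0657]
[ -0.19 -39.82 -37.85  -0.05  -1.38   0.04] [-2.   1.3  7.4] [0.55 0.55 0.01] [ 0.498  -0.3222  0.0663]
```

```bash
python3 -m crank '[{"claw":75,"linear":[-2,0,0],"spin":0},{"claw":75,"linear":[0,0,0],"spin":0}]' >/dev/null; python3 q.py
python3 -m crank '[{"claw":75,"linear":[-2,0,0],"spin":0},{"claw":75,"linear":[0,0,0],"spin":0}]' ; python3 q.py
python3 - <<'E'
from h import *
snap('wrist','w13');g=cv2.imread('pics/w13.png',0)
a=cv2.imread('pics/w12.png',0)
# pack mask: black
for n,i in(('w12',a),('w13',g)):
    m=cv2.inRange(i[120:345,200:450],0,34);m=cv2.morphologyEx(m,cv2.MORPH_OPEN,np.ones((5,5)))
    k,l,st,ce=cv2.connectedComponentsWithStats(m)
    for s in st[1:]:
        if s[4]>800: print(n,s[0]+200,s[1]+120,s[2:5])
    print(n,'col320',[int(x) for x in i[100:345:6,320]])
E
```

```text
[-2.000e-01 -4.327e+01 -3.979e+01 -9.000e-02 -1.500e-01  1.000e-02] [0.2 0.1 1.5] [0.12 0.03 0.01] [ 0.4974 -0.322   0.0664]
time: 24.62
tool_pos: [0.4967, -0.3216, 0.0675]
tcp_rot: [-0.543, -0.453, 0.543, -0.453]
ft_force: [1.4, 0.5, -4.5]
gripper_width: 0.0839
[ 2.000e-02 -4.672e+01 -4.300e+01  8.000e-02 -7.000e-02  0.000e+00] [ 1.4  0.5 -4.5] [ 0.02  0.04 -0.01] [ 0.4967 -0.3216  0.0675]
w12 246 157 [ 151   62 4845]
w12 201 223 [  240   120 17791]
w12 col320 [224, 225, 229, 229, 230, 53, 94, 153, 155, 154, 31, 113, 112, 111, 112, 112, 112, 33, 32, 33, 86, 33, 33, 32, 33, 31, 31, 30, 31, 30, 30, 31, 38, 61, 99, 70, 70, 69, 99, 83, 81]
w13 249 183 [ 144   48 3683]
w13 201 235 [  240   108 15149]
w13 333 296 [  53   45 1720]
w13 col320 [224, 229, 219, 156, 159, 158, 158, 35, 54, 48, 145, 126, 125, 151, 30, 104, 103, 104, 104, 103, 30, 30, 69, 30, 29, 27, 30, 28, 30, 29, 29, 29, 40, 30, 104, 71, 72, 73, 73, 72, 104]
```

```bash
cat > tilt.py <<'E'
from m import *
def model(f,tcp,yaw=-.176,a=.098,off=.040):
    ex=np.array([np.cos(yaw),np.sin(yaw),0]);k=np.array([0,0,1.])
    G=np.array(tcp)+k*off
    for t in range(-10,41,5):
        c,s=np.cos(np.radians(t)),np.sin(np.radians(t)); zp=-s*ex+c*k; xp=c*ex+s*k; F=G-a*zp
        print(t,'foot rear v',round(proj(f,F+.018*xp)[1],1),'top rear v',round(proj(f,F+.11*zp+.018*xp)[1],1),'button v',[round(proj(f,F+.1115*zp+e*.0135*xp)[1],1) for e in(1,-1)])
E
python3 - <<'E'
from tilt import *
model('w12',(.4832,-.3199,.2573));print();model('w13',(.4967,-.3216,.0675))
for f in('w12','w13'):
    g=cv2.imread(f'pics/{f}.png',0);print(f,[(v,int(g[v,320])) for v in range(150,200,2)],[(v,int(g[v,320])) for v in range(284,345,2)])
E
```

```text
-10 foot rear v 238.1 top rear v 264.3 button v [np.float64(275.0), np.float64(334.4)]
-5 foot rear v 227.2 top rear v 267.4 button v [np.float64(278.3), np.float64(335.8)]
0 foot rear v 216.4 top rear v 270.9 button v [np.float64(281.9), np.float64(336.8)]
5 foot rear v 205.7 top rear v 274.6 button v [np.float64(285.5), np.float64(337.5)]
10 foot rear v 195.1 top rear v 278.6 button v [np.float64(289.4), np.float64(337.8)]
15 foot rear v 184.5 top rear v 282.8 button v [np.float64(293.3), np.float64(337.8)]
20 foot rear v 174.0 top rear v 287.1 button v [np.float64(297.2), np.float64(337.5)]
25 foot rear v 163.6 top rear v 291.6 button v [np.float64(301.2), np.float64(336.9)]
30 foot rear v 153.3 top rear v 296.1 button v [np.float64(305.1), np.float64(336.0)]
35 foot rear v 143.1 top rear v 300.7 button v [np.float64(309.0), np.float64(334.8)]
40 foot rear v 133.2 top rear v 305.2 button v [np.float64(312.7), np.float64(333.3)]

-10 foot rear v 238.4 top rear v 264.9 button v [np.float64(275.7), np.float64(335.2)]
-5 foot rear v 227.5 top rear v 268.1 button v [np.float64(279.0), 
[... 1377 characters left out ...]
, (336, 83), (338, 81), (340, 81), (342, 82), (344, 56)]
w13 [(150, 52), (152, 49), (154, 48), (156, 82), (158, 131), (160, 145), (162, 139), (164, 126), (166, 126), (168, 141), (170, 136), (172, 125), (174, 151), (176, 151), (178, 151), (180, 150), (182, 80), (184, 30), (186, 30), (188, 54), (190, 104), (192, 104), (194, 104), (196, 103), (198, 103)] [(284, 29), (286, 29), (288, 31), (290, 36), (292, 40), (294, 36), (296, 33), (298, 30), (300, 84), (302, 99), (304, 104), (306, 104), (308, 102), (310, 71), (312, 72), (314, 73), (316, 72), (318, 72), (320, 72), (322, 73), (324, 72), (326, 73), (328, 73), (330, 73), (332, 73), (334, 72), (336, 99), (338, 104), (340, 104), (342, 64), (344, 57)]
```

The tilt model works: 29° before, 16° now, with floor friction doing the pivoting. Repeating with light floor contact.

```bash
python3 -m crank '[{"claw":75,"linear":[1.5,0,0],"spin":0},{"claw":75,"linear":[0.5,3,0],"spin":0},{"claw":75,"linear":[0,3,0],"spin":0},{"claw":75,"linear":[0,3,0],"spin":0},{"claw":75,"linear":[0,3,0],"spin":0},{"claw":75,"linear":[0,3,0],"spin":0},{"claw":75,"linear":[0,0,0],"spin":0}]' >/dev/null; python3 q.py
python3 - <<'E'
from tilt import *
snap('wrist','w14');g=cv2.imread('pics/w14.png',0)
print([(v,int(g[v,320])) for v in range(170,232,2)],[(v,int(g[v,320])) for v in range(276,345,2)])
E
```

```text
[-8.400e-01 -4.345e+01 -3.926e+01 -4.900e-01 -8.100e-01  2.000e-02] [-0.9  1.7  3.8] [ 0.53  0.2  -0.  ] [ 0.5127 -0.3245  0.0669]
[(170, 29), (172, 41), (174, 53), (176, 50), (178, 48), (180, 47), (182, 46), (184, 53), (186, 113), (188, 135), (190, 140), (192, 131), (194, 116), (196, 140), (198, 134), (200, 124), (202, 63), (204, 27), (206, 49), (208, 93), (210, 93), (212, 94), (214, 93), (216, 92), (218, 93), (220, 93), (222, 93), (224, 93), (226, 94), (228, 70), (230, 27)] [(276, 27), (278, 28), (280, 27), (282, 27), (284, 27), (286, 27), (288, 31), (290, 32), (292, 32), (294, 30), (296, 31), (298, 61), (300, 93), (302, 105), (304, 105), (306, 105), (308, 97), (310, 73), (312, 74), (314, 73), (316, 74), (318, 74), (320, 74), (322, 74), (324, 74), (326, 73), (328, 73), (330, 74), (332, 73), (334, 73), (336, 73), (338, 76), (340, 105), (342, 104), (344, 55)]
```

```bash
python3 -m crank '[{"claw":75,"linear":[0,3,0],"spin":0},{"claw":75,"linear":[0.3,3,0],"spin":0},{"claw":75,"linear":[0.3,3,0],"spin":0},{"claw":75,"linear":[0.2,1.5,0],"spin":0},{"claw":75,"linear":[0,0,0],"spin":0}]' >/dev/null; python3 q.py
python3 - <<'E'
from tilt import *
snap('wrist','w15');g=cv2.imread('pics/w15.png',0)
print([(v,int(g[v,320])) for v in range(190,240,2)])
E
```

```text
[ -1.23 -43.9  -38.55  -0.69  -0.76  -0.  ] [0.2 2.8 3.9] [ 0.67  0.12 -0.02] [ 0.5228 -0.3264  0.0659]
[(190, 40), (192, 48), (194, 47), (196, 45), (198, 43), (200, 42), (202, 49), (204, 107), (206, 131), (208, 138), (210, 128), (212, 114), (214, 136), (216, 131), (218, 113), (220, 83), (222, 83), (224, 83), (226, 83), (228, 83), (230, 83), (232, 83), (234, 82), (236, 71), (238, 24)]
```

The pack is now upright within about a degree, foot near tote x = 96 mm, resting on the floor. Releasing and rising straight up.

```bash
python3 -m crank '[{"claw":85,"linear":[0,0,0],"spin":0},{"claw":86.5,"linear":[0,0,0],"spin":0},{"claw":87.8,"linear":[0,0,0],"spin":0},{"claw":87.8,"linear":[0,0,0],"spin":0},{"claw":87.8,"linear":[0,0,0],"spin":0},{"claw":87.8,"linear":[0,0,0],"spin":0}]'; python3 q.py
python3 -m crank '[{"claw":87.8,"linear":[-2,0,0],"spin":0},{"claw":87.8,"linear":[-4,0,0],"spin":0},{"claw":87.8,"linear":[-4,0,0],"spin":0},{"claw":87.8,"linear":[0,0,0],"spin":0}]'; python3 q.py
```

```text
time: 26.27
tool_pos: [0.5218, -0.3265, 0.0653]
tcp_rot: [-0.543, -0.453, 0.543, -0.453]
ft_force: [0.8, 0.1, 0.4]
gripper_width: 0.0877
[-1.000e-02 -4.667e+01 -4.034e+01  4.000e-02 -6.000e-02  0.000e+00] [0.8 0.1 0.4] [0.02 0.05 0.08] [ 0.5218 -0.3265  0.0653]
time: 26.6
tool_pos: [0.5225, -0.3267, 0.0771]
tcp_rot: [0.543, 0.452, -0.543, 0.454]
ft_force: [0.2, -0.4, -1.3]
gripper_width: 0.0875
[-2.000e-02 -4.541e+01 -3.942e+01  4.000e-02  6.000e-02 -0.000e+00] [ 0.2 -0.4 -1.3] [ 0.06 -0.    0.03] [ 0.5225 -0.3267  0.0771]
```

```bash
python3 -m crank '[{"claw":87.8,"linear":[-5,0,0],"spin":0},{"claw":87.8,"linear":[-8,0,0],"spin":0},{"claw":87.8,"linear":[-12,0,0],"spin":0},{"claw":87.8,"linear":[-20,0,0],"spin":0},{"claw":87.8,"linear":[-30,0,0],"spin":0},{"claw":87.8,"linear":[-30,0,0],"spin":0},{"claw":87.8,"linear":[-30,-10,0],"spin":0},{"claw":87.8,"linear":[-20,-20,0],"spin":0},{"claw":87.8,"linear":[0,-20,0],"spin":0},{"claw":87.8,"linear":[0,0,0],"spin":0}]'; python3 q.py
python3 - <<'E'
from h import *
snap('wrist','w16');snap('top','t16');snap('scene','s16')
o=np.zeros((600,800,3),np.uint8);o[:300,:400]=cv2.resize(cv2.imread('pics/w16.png'),(400,300));o[:300,400:]=cv2.resize(cv2.imread('pics/t16.png')[180:360,250:490],(400,300));o[300:,:400]=cv2.resize(cv2.imread('pics/s16.png')[210:360,100:300],(400,300))
o[300:,400:]=cv2.resize(cv2.imread('pics/s16.png'),(400,300));cv2.imwrite('pics/m16.png',o)
E
```

```text
time: 27.43
tool_pos: [0.4715, -0.3178, 0.2353]
tcp_rot: [0.543, 0.451, -0.543, 0.455]
ft_force: [-0.5, 0.6, 0.0]
gripper_width: 0.0879
[ -0.26 -41.48 -40.07  -0.     0.12  -0.2 ] [-0.5  0.6  0. ] [ 0.02  0.07 -0.01] [ 0.4715 -0.3178  0.2353]
```

View pics/m16.png

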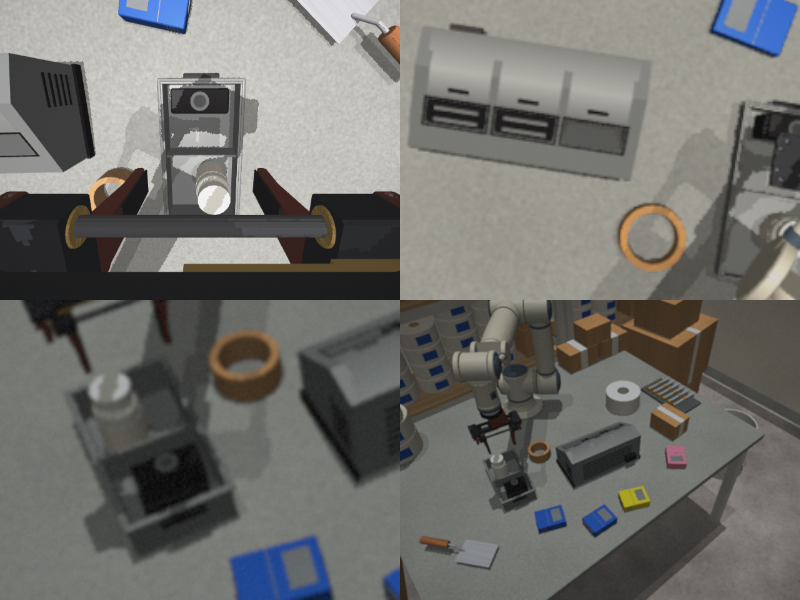

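The picture shows the pack upright in the empty compartment: button at (200,101) in the wrist panel, with a front face visible but no lean. The bars packs are still flush, the bystanders are in place, and the gripper is clear. Handing in.

```bash
python3 - <<'E'
from m import *
p=onz('w16',320,161.6,.1155);q=p-[.428,-.3087,0];c,s=np.cos(-.175),np.sin(-.175)
print('pack top in tote frame',q[0]*c+q[1]*s,-q[0]*s+q[1]*c)
print(r.job_done())
E
```

```text
pack top in tote frame 0.09971936630416546 -0.001501603033286513
the job is handed in; nothing more can be done
None
```

I released the round-button pack from the right-hand bay and stood it upright in the tote's empty compartment. The job was handed in at about 27.5 s of the 58 s allowed; no verdict is reported.

**How it went**
- **Push:** I pressed in about 1 mm steps until the force climbed from about 9 N to 15 N at the rubber buffer, well under the 45 N limit. On drawing back, the pack sprang out by about the expected 42 mm.
- **Grip:** I held the pack across its 84 mm width, not the 36 mm thickness you named. The tool could only point straight down, so the leaning 36 mm faces would not have lain flat on the pads. The fingers stopped at 84.0 mm.
- **Placing:** I drew it out along the bay and lowered it into the tote still leaning about 29°. Easing it sideways on the tote floor turned it upright before I let go. One touchdown pressed it to about 20 N, under the 90 N limit.

**Last checks**
- **Pack:** it stands upright and released. Its top is at x = 0.100, y = -0.002 m in the tote frame, and I estimated the lean at about 1° just before release.
- **Surroundings:** the two bars packs look flush in the charger and the bystanders appear unmoved. The gripper is clear, with contact force near zero.

**What disagreed**
- **Fingertips:** they met things about 20 mm above where the reported TCP said they would. My first two pushes stopped short of the pack, and I briefly blamed the force sensor before the images showed the pack had not moved.
- **Touchdown:** contact in the tote came about 5 mm higher than I predicted.

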